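# Assemble a sign projector's optics and screw the retaining ring home

## Robot

A 7-joint arm with a two-finger parallel gripper is mounted at the origin on a cart in front of the work surface, level with it; the furniture and walls round the work are solid. World frame = base frame: x ahead of the robot, y to its left, z up, the work surface at z = 0. Lengths are in m, angles in rad, forces in N, time in s.
With the tool pointing down it reaches from about 0.35 to 0.9 m from the base axis. Payload 8.1 kg.
Tool frame: the origin (TCP) lies midway between the tips of the shut fingers; the grasp point (between the pads) lies 19 mm behind it (pinch_z is the distance from the TCP to the grasp point, in m); y points along the fingers, z is the direction in which the jaws open and shut, and the axes are right-handed (so a half turn about y gives the same grasp; the last joint's range is limited). The gripper opens to 85 mm and grips with 20 to 120 N. Pads are 22 mm wide; open, the fingers measure 114 mm over their backs; the gripper's body (76 mm by 85 mm) begins 54 mm behind the grasp point. The pads swing forward as they close: fully open they stand 13 mm farther back than shut.
Start: joints at [-1.264, 0.434, 0.025, 1.573, -0.012, 1.134, -0.075], TCP at [0.249, 0.573, 0.231] pointing down, gripper open.
Joint ranges: [-2.62, 2.62], [-0.44, 2.09], [-1.27, 1.32], [0.08, 2.57], [-1.32, 4.46], [0.12, 2], [-2.74, 2.74]. Speed limits (rad/s): [2.22, 2.22, 3.01, 3.01, 3.14, 3.14, 3.14].

## Interface

Orientations are given as a unit quaternion [x, y, z, w].
In Python, from bench import read_state, get_image, camera_info, sign_off, masks_of, pinpoint, pinch_z gives the robot as it stands. The module is installed in compiled form; this text tells all that it offers.
- The arm moves only by the shell command python3 -m creep 'ROWS' [FORCE]. ROWS is text: rows parted by semicolons, each of 7 numbers parted by spaces: the shift along the world's x, y, z in units of 30 mm (1.0 is 30 mm), then the turn, a rotation vector about the world's x, y, z in units of 180 degrees (1.0 is 180 degrees), then the opening, from -1 (shut) to 1 (fully open). A call has 1 to 8 rows; each row shifts and turns the commanded pose from where the row before left it; what a row does not reach is not made up. A row lasts 1/12 s, in which the tool goes at most 41.7 mm and 7.16 degrees, less where a joint would pass 70% of its speed; a pose out of reach is approached as far as the arm can. A call with a number of a shift or a turn outside -1 to 1 is refused whole. A call with a gripper value outside its range is refused whole. The fingers move at their own pace and stop on an object; FORCE is the grip in N (left out, the last holds). Time passes only in rows, so rows that do not move let the fingers close. It gives the time, the measured TCP pose, the force and the opening at its end, in the units of the state.
- read_state(): the state, without advancing time (a new reading comes with each control period).
- get_image(name): name is "scene" or "top" or "wrist"; returns the picture (400x640x3 uint8, red, green, blue); there is no depth.
- camera_info(name): a dict with "K" (3x3 intrinsics, pixels), "view" (4x4, takes a point from world to camera coordinates). Camera axes: x right, y up, looking along -z (the intrinsics and any distortion apply to the point x, -y, -z); pixel columns grow to the right and rows downward; lengths in m; the calibration is good to about 2 mm. A picture is of the moment at which its call begins: read the wrist's pose just before it. camera_info takes no time and is no camera call; for the wrist camera it gives the pose at the moment of the call.
- sign_off(): hands the job in, once; it reports no verdict.
Trained networks look in the newest picture that a camera, given by its name, has taken for a name from the list of things; names that differ only in an ending like _2 or _b are one class to them, and where a whole thing is asked for, a point or a joint stands for the part that bears it (a point fixed in the world has none). Each returns a list of dicts, best first, with "p" (0 to 1); they miss things now and then, are a little off and sometimes report something else, mostly with a low value. They report only what shows in the picture. A call takes as long as a camera call. They do not tell look-alikes from the thing itself.
- masks_of(name, camera): "region" (400x640 bool, what is visible of it).
- pinpoint(name, camera): "location" ([x, y, z] in m, in world coordinates, good to about 4 mm: a listed point, or the origin of a listed thing).
The state is a dict: "clock": time; "joint_positions": joint angles; "joint_vel": joint speeds; "effort": joint torques, N m; "tool_pos": TCP position; "orientation": TCP orientation; "force": force on the tool from outside, world axes, zero at the start; "torque": the same for the moment, N m; "gripper_width": finger opening in m.
Only numpy, scipy, OpenCV 4.12 (cv2) and the standard library are available. Lean on these libraries where they do the work, as an engineer would, in place of code of your own. Each camera call takes 0.05 s, during which the arm holds its last target.

## Task

Assemble the lamp optics: from the tilted rack put the lens cell (domed glass), then the open spacer ring on it, then the flat white diffuser into the slotted barrel, each lying flat and the same way up as in the rack. Then swing the bridge over the barrel as far as it goes and turn the retaining ring clockwise by its cross-bar until it is fully home and clamps the stack, and let go. Leave the other things on the bench where they are.

Things in the scene. Friction and masses are not known exactly. Their poses are not given: they have to be found in the camera images.
- lens_cell_center (a point): Lens cell: aluminium disc 62 mm across and 18 mm thick with a domed clear glass in it, loose (0.1 kg), lying in one of the rack's three places. Point at its centre, half-way up; z is its axis, away from the rack plate (domed side). Grip it across its 62 mm diameter.
- spacer_ring_center (a point): Spacer: open aluminium ring 62 mm outside, 48 mm inside, 18 mm thick, loose (0.07 kg), in another place of the rack. Point at its centre, half-way up; z is its axis, away from the rack plate.
- diffuser_center (a point): Diffuser: flat white disc in an aluminium rim, 62 mm across and 14 mm thick, loose (0.06 kg), in another place of the rack. Point at its centre, half-way up; z is its axis, away from the rack plate.
- rack_mid (a point): Middle of the top face of the fixed rack's plate, 48 mm above the bench. Level frame: y to the high side, x along the row. The plate (118 by 236 mm) slopes 30 degrees, low on the -y side (facing the stand). Places at x = -76, 0, +76 mm; each part lies flat against two pins (8 mm thick, 11 high) 45 degrees either side of downhill. A finger fits between: grip uphill-downhill, square to the plate.
- barrel_mouth (a point): Upper end of the barrel's straight bore, on its upright axis, 78 mm above the bench; a flared lip ends at 82 mm. Bore 66 mm. The walls stand round the stand's +x and -x; two slots 44 mm wide face its +y and -y, from 12 mm above the bench to the top, so fingers closing along y can go down with a part. The floor, a sprung seat, is 26 mm above the bench; the full stack reaches 76 mm.
- bridge_post (a point): Top of the stand's post, on the vertical hinge axis of the bridge, 106 mm above the bench and 78 mm from the barrel axis in the stand's +x.
- bridge_pin (a point): Centre of the upright steel swing pin (14 mm thick, 90 to 116 mm above the bench) at the bridge's free end, 134 mm from the post's axis, 56 mm beyond the ring's axis; a low tongue (up to 98 mm) joins it to the bridge's collar (74 mm wide, 92 to 104 mm above the bench). Pinch it from above and lead it round the post; at joint bridge = 0 it lies on the stand's -x side of the barrel.
- ring_bar (a point): Centre of the retaining ring's steel cross-bar, on the ring's axis: 60 mm long (x of this frame), 14 mm wide (y), 24 mm high. Ring up: 142 mm above the bench; ring home: 127 mm. Grip across the 14 mm. Under the bar is the threaded tube, 56 mm across, whose lower edge (86 mm above the bench when up) presses on the top part.
- bridge (a joint): Swing of the bridge about its post, rad: 0 = over the barrel, against its stop; starts about 1.65 to 1.95; seen from above it closes clockwise. Light friction (0.06 N m), stays where left.
- ring (a joint): Turn of the retaining ring, rad: 0 = up, grows clockwise from above, stop at 2.4 = home. It goes down 6.25 mm per rad (15 mm in all), meets a full stack after 10 mm and presses it and the sprung seat down 5 mm. Friction about 0.1 N m, stays where left. Turn it in one or more grasps, as the wrist allows.
- seat (a joint): How far the sprung seat is pressed down, m: 0 empty or just loaded, about 0.005 when clamped; 3 N preload and 1 N per mm.
- led_strip: Bystander: loose white LED module, 95 by 16 by 12 mm, between rack and stand. Origin under its middle.
- stand: The fixed stand: base 150 by 104 mm and 12 mm high. Origin on the bench, on the barrel axis; z up, +x towards the bridge's post, y towards the slots.
There are look-alikes about, which are no part of the job. What is shaped like the part that bears diffuser_center but red or turquoise is not meant.

How it is judged:
By the outcome, as a careful person would: the job done as asked, in the order asked, and still so for the second after the job is handed in, with the robot touching nothing.
It also fails if it takes over 72 s, if anything falls off the work surface, if the arm or the gripper's body presses on something with over 40 N, if the wrist force passes 120 N, or if a joint passes its speed limit or range.

## Working session

There is one attempt and no reset: what is moved stays moved. The work goes in short steps, Python scripts to look and compute and a shell command to move; the robot and the scene stay as the last step left them, time stands still between calls to the robot, and variables do not carry over. Pictures are saved under pics/ and viewed, and the job is handed in when it is done.

```bash
mkdir -p pics
python3 - <<'E'
from bench import *
import cv2,json
s=read_state();print(s, pinch_z)
for c in("scene","top","wrist"):
    im=get_image(c);cv2.imwrite(f"pics/{c}0.png",im[:,:,::-1])
for c in("scene","top"):
  for n in("lens_cell_center","spacer_ring_center","diffuser_center","rack_mid","barrel_mouth","bridge_post","bridge_pin","ring_bar","led_strip","stand"):
    try:print(c,n,[(round(d['p'],2),[round(float(v),4) for v in d['location']]) for d in pinpoint(n,c)])
    except Exception as e:print(n,e)
print(read_state()['clock'])
E
```

```text
{'clock': 0.0, 'joint_positions': array([-1.26361655,  0.43524964,  0.02497343,  1.57411134, -0.01162028,
        1.13398336, -0.07506023]), 'joint_vel': array([ 0.00123457, -0.00056039,  0.00077531,  0.00092762,  0.00066525,
       -0.00067944,  0.00153987]), 'effort': array([ 7.76336183e-04, -6.70466638e+01,  1.02577765e+00, -3.16216063e+01,
        1.57213857e-02,  1.22474282e-02,  3.22445328e-05]), 'tool_pos': array([0.24884815, 0.57276766, 0.2305039 ]), 'orientation': array([ 0.692877  , -0.1439519 ,  0.14381012, -0.69174993]), 'force': array([ 0.3993687 , -0.26505756, -0.00803724]), 'torque': array([ 0.03273702,  0.01433525, -0.05181246]), 'gripper_width': 0.08542807217230428} 0.0187
scene lens_cell_center [(0.83, [0.554, 0.0425, 0.0539])]
scene spacer_ring_center [(0.53, [0.4809, 0.0439, 0.0573])]
scene diffuser_center [(0.83, [0.6835, 0.1806, 0.0048]), (0.78, [0.6328, 0.0475, 0.0534]), (0.49, [0.7421, 0.2527, 0.01]), (0.2, [0.5529, -0.2627, 0.1377])]
scene rack_mid [(0.59, [0.5572, 0.05, 0.0435])]
scene barrel_mouth [(0.95, [0.4527, -0.1859, 0.0761]), (0.41, [0.5534, 0.0484, 0.0545])]
scene bridge_post [(0.61, [0.5286, -0.1858, 0.1094])]
scene bridge_pin [(0.64, [0.5623, -0.3177, 0.103])]
scene ring_bar [(0.84, [0.5528, -0.2652, 0.1377])]
scene led_strip [(0.54, [0.4623, -0.0769, 0.0025])]
scene stand [(0.6, [0.4477, -0.1849, 0.0017])]
top lens_cell_center [(0.66, [0.5522, 0.0444, 0.057])]
top spacer_ring_center [(0.79, [0.4794, 0.0489, 0.0609])]
top diffuser_center [(0.85, [0.6288, 0.0473, 0.0551]), (0.65, [0.6827, 0.1781, 0.0105]), (0.39, [0.4638, -0.0777, -0.0004])]
top rack_mid [(0.77, [0.5527, 0.0485, 0.0471])]
top barrel_mouth [(0.57, [0.4529, -0.1836, 0.0797])]
top bridge_post [(0.89, [0.5363, -0.1849, 0.1062])]
top bridge_pin [(0.61, [0.565, -0.3192, 0.1029])]
top ring_bar []
top led_strip [(0.69, [0.4625, -0.0767, -0.0001])]
top stand [(0.94, [0.4567, -0.1888, 0.0018])]
1.15
```

View pics/scene0.png

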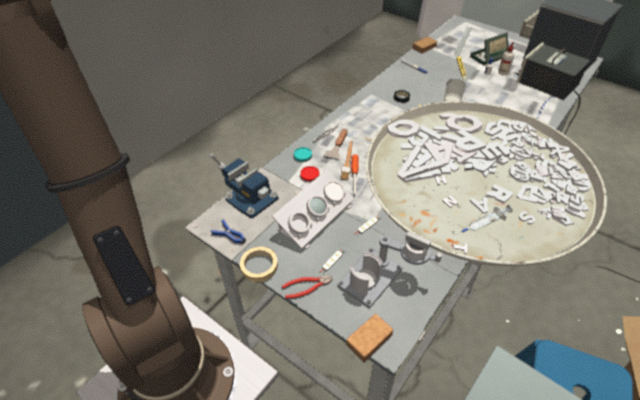

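View pics/top0.png

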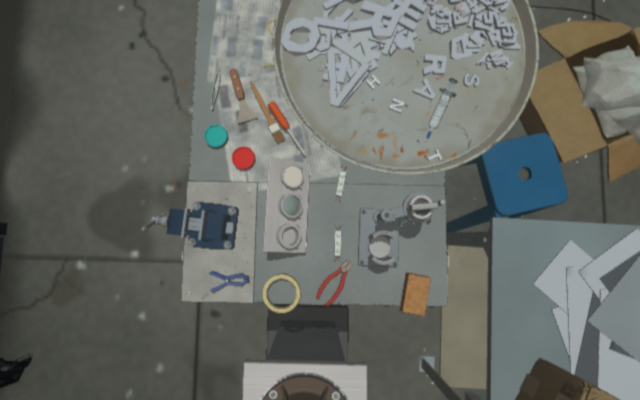

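Run:
```python
from bench import *
import cv2,numpy as np
t=cv2.imread("pics/top0.png")[140:290,240:450];cv2.imwrite("pics/topc.png",cv2.resize(t,None,fx=3.8,fy=3.8,interpolation=cv2.INTER_CUBIC))
t=cv2.imread("pics/scene0.png")[130:320,220:450];cv2.imwrite("pics/scenec.png",cv2.resize(t,None,fx=3.1,fy=3.1,interpolation=cv2.INTER_CUBIC))
for c in("top","scene"):print(camera_info(c))
```

```text
{'K': array([[361.30538526,   0.        , 310.45913035],
       [  0.        , 361.30538526, 202.15372169],
       [  0.        ,   0.        ,   1.        ]]), 'view': array([[ 0.02208231, -0.9997495 , -0.00364874, -0.01803441],
       [ 0.99557386,  0.02165631,  0.09145322, -0.56506447],
       [-0.09135129, -0.00565208,  0.99580269, -0.91774516],
       [ 0.        ,  0.        ,  0.        ,  1.        ]])}
{'K': array([[453.6915882 ,   0.        , 324.60909221],
       [  0.        , 453.6915882 , 198.25300198],
       [  0.        ,   0.        ,   1.        ]]), 'view': array([[ 0.6090448 , -0.79311716, -0.0054415 , -0.32350859],
       [ 0.57842677,  0.43946625,  0.68723495, -0.40152991],
       [-0.54266648, -0.42170438,  0.72641483, -0.99438587],
       [ 0.        ,  0.        ,  0.        ,  1.        ]])}
```

View pics/topc.png

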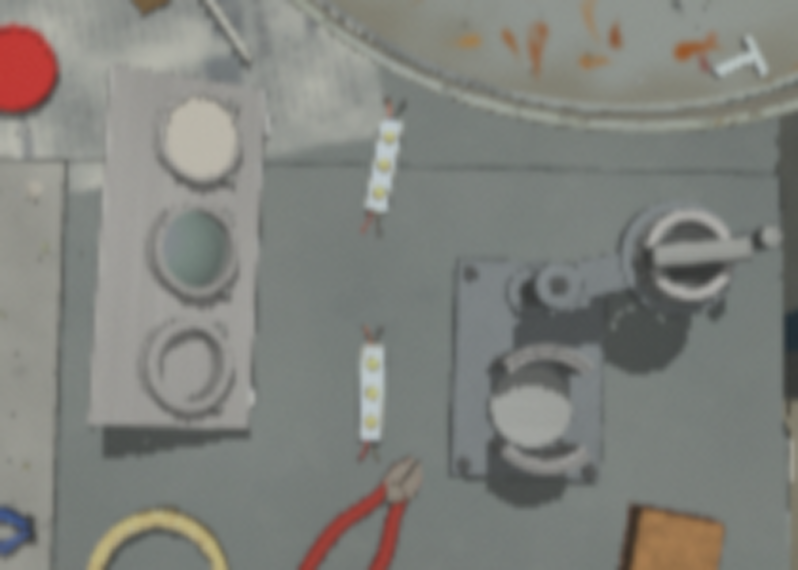

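View pics/scenec.png

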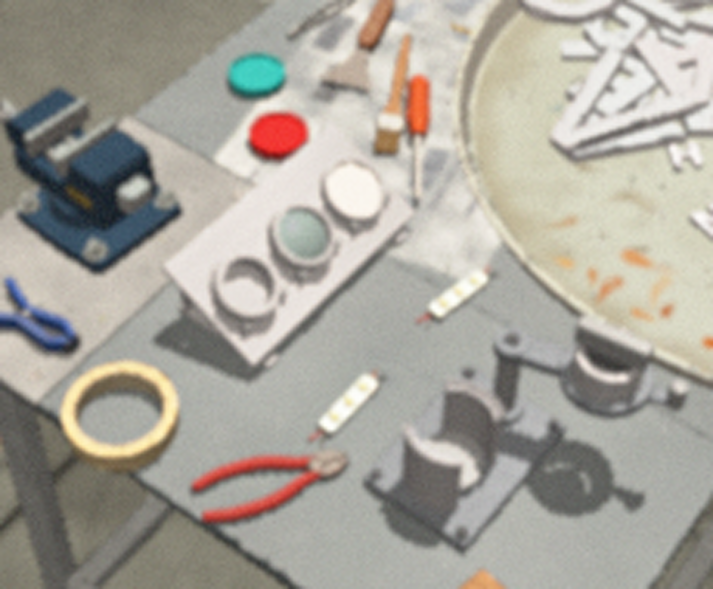

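View pics/wrist0.png

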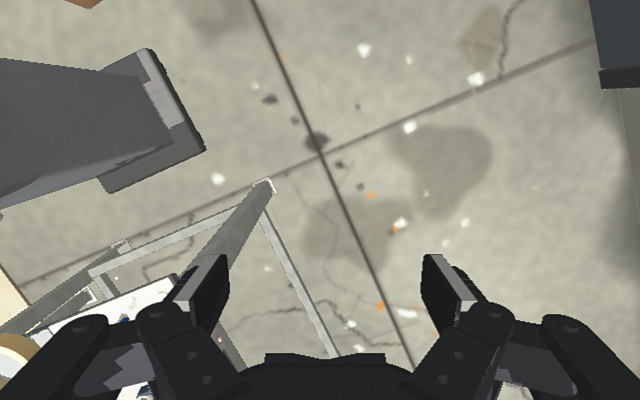

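```bash
cat > h.py <<'E'
from bench import *
import numpy as np, cv2
from scipy.spatial.transform import Rotation as R
def tool():
    s=read_state(); return np.array(s['tool_pos']),R.from_quat(s['orientation']),s
def proj(c,P,info=None):
    i=info or camera_info(c); V=i['view'];K=i['K']
    p=np.atleast_2d(P)@V[:3,:3].T+V[:3,3]
    q=np.c_[p[:,0],-p[:,1],-p[:,2]]@K.T
    return q[:,:2]/q[:,2:]
def ray(c,uv,z,info=None):
    "pixel -> world point at plane height z"
    i=info or camera_info(c); V=i['view'];K=i['K']
    d=np.linalg.inv(K)@np.array([uv[0],uv[1],1.]); d=np.array([d[0],-d[1],-d[2]])
    Rm=V[:3,:3]; o=-Rm.T@V[:3,3]; d=Rm.T@d
    return o+d*(z-o[2])/d[2]
def target_R(approach,jaw):
    y=np.array(approach,float);y/=np.linalg.norm(y)
    z=np.array(jaw,float);z-=y*(z@y);z/=np.linalg.norm(z)
    return R.from_matrix(np.c_[np.cross(y,z),y,z])
def need(pos,Rt):
    "total shift (30mm units) & rotvec (180deg units), both jaw signs"
    p,r,s=tool()
    print("t %.2f w %.4f F %s"%(s['clock'],s['gripper_width'],np.round(s['force'],1)),"j",np.round(s['joint_positions'],2))
    print("shift u",np.round((np.array(pos)-p)/.03,3))
    for k in(0,1):
        Rk=Rt*R.from_euler('y',180*k,degrees=True)
        print("rot u",np.round((Rk*r.inv()).as_rotvec()/np.pi,4))
E
python3 - <<'E'
from h import *
p,r,s=tool();print(np.round(r.as_matrix(),3))
i=camera_info("wrist");V=i['view'];print(np.round(i['K'],1))
o=-V[:3,:3].T@V[:3,3];print("cam in tool",r.inv().apply(o-p),"\n",np.round(r.as_matrix().T@V[:3,:3].T,3))
need([.5,0.0,.25],target_R([0,0,-1],[0,1,0]))
E
```

```text
[[ 0.917 -0.     0.398]
 [-0.398  0.     0.917]
 [-0.    -1.     0.   ]]
[[326.9   0.  324.7]
 [  0.  326.9 198.5]
 [  0.    0.    1. ]]
cam in tool [-0.0725442  -0.14344844 -0.00037829] 
 [[ 0.001 -0.958 -0.286]
 [ 0.     0.286 -0.958]
 [ 1.     0.001  0.   ]]
t 1.15 w 0.0856 F [0.5 0.5 0.1] j [-1.26  0.43  0.02  1.57 -0.01  1.13 -0.08]
shift u [  8.366 -19.108   0.623]
rot u [-0.     -0.      0.1305]
rot u [-0.      0.     -0.8695]
```

```bash
python3 -m creep '0.5 -1 0.2 0 0 0.008 1;0.5 -1 0.2 0 0 0.008 1;0.5 -1 0.2 0 0 0.008 1;0.5 -1 0.2 0 0 0.008 1;0.5 -1 0.2 0 0 0.008 1;0.5 -1 0.2 0 0 0.008 1;0.5 -1 0.2 0 0 0.008 1;0.5 -1 0.2 0 0 0.008 1' 40
python3 -m creep '0.4 -1 0 0 0 0.008 1;0.4 -1 0 0 0 0.008 1;0.4 -1 0 0 0 0.008 1;0.4 -1 0 0 0 0.008 1;0.4 -1 0 0 0 0.008 1;0.4 -1 0 0 0 0.008 1;0.4 -1 0 0 0 0.008 1;0.4 -1 0 0 0 0.008 1'
```

```text
clock: 1.82
tool_pos: [0.3696, 0.3317, 0.2798]
orientation: [-0.703, 0.073, -0.073, 0.703]
force: [0.7, -0.0, -0.0]
gripper_width: 0.0853
clock: 2.48
tool_pos: [0.4654, 0.0917, 0.2796]
orientation: [-0.707, 0.002, -0.003, 0.707]
force: [0.2, 0.6, -0.3]
gripper_width: 0.0858
```

```bash
python3 -m creep '0.2 -0.7 0 0 0 0 1;0.2 -0.7 0 0 0 0 1;0 0 0 0 0 0 1'
python3 - <<'E'
from h import *
import pickle
im=None
info=camera_info("wrist");im=get_image("wrist");cv2.imwrite("pics/w1.png",im[:,:,::-1]);pickle.dump(info,open("w1.pkl","wb"))
for n in("lens_cell_center","spacer_ring_center","diffuser_center","rack_mid"):
    print(n,[(round(d['p'],2),[round(float(v),4) for v in d['location']]) for d in pinpoint(n,"wrist")])
print(tool()[0])
E
```

```text
clock: 2.73
tool_pos: [0.478, 0.0464, 0.2796]
orientation: [0.708, -0.005, 0.005, -0.707]
force: [0.3, -0.2, -0.2]
gripper_width: 0.085
lens_cell_center [(0.84, [0.5575, 0.0409, 0.0535])]
spacer_ring_center []
diffuser_center [(0.93, [0.6846, 0.1783, 0.007])]
rack_mid [(0.65, [0.6325, 0.043, 0.055])]
[0.47680476 0.05248537 0.27931303]
```

View pics/w1.png

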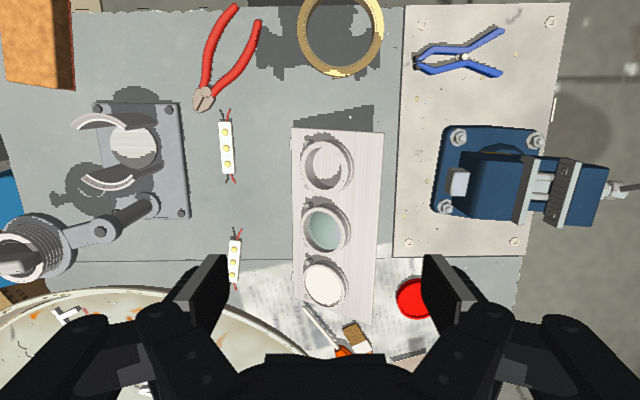

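Run:
```python
import cv2
t=cv2.imread("pics/w1.png")
cv2.imwrite("pics/w1a.png",cv2.resize(t[120:330,270:400],None,fx=2.8*1,fy=2.8,interpolation=cv2.INTER_CUBIC))
cv2.imwrite("pics/w1b.png",cv2.resize(t[90:290,0:200],None,fx=3,fy=3,interpolation=cv2.INTER_CUBIC))
```

```text
(no output)
```

View pics/w1a.png

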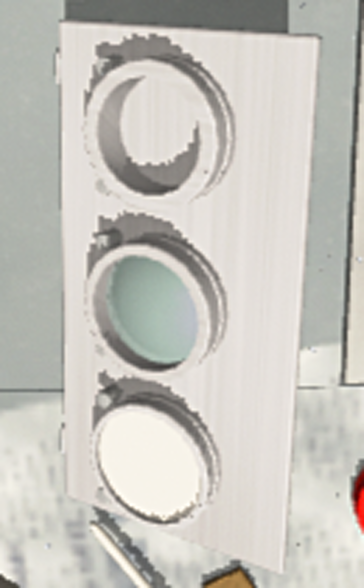

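View pics/w1b.png

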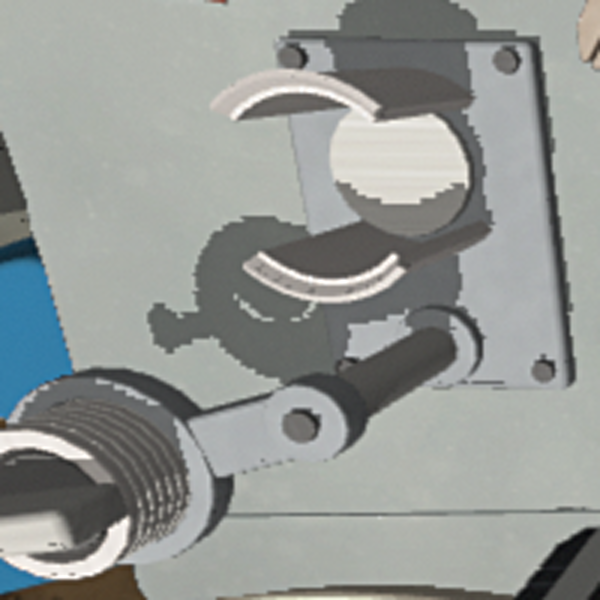

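```bash
cat > fit.py <<'E'
from h import *
import pickle
from scipy.optimize import least_squares
c30,s30=np.cos(np.pi/6),np.sin(np.pi/6)
def rackpt(q,a,b,n):  # a along row, b uphill along slope, n normal off plate
    x,y,yaw=q; l=np.array([a,b*c30-n*s30,b*s30+n*c30]); 
    return np.array([x,y,.048])+R.from_euler('z',yaw).apply(l)
def standpt(q,p):
    return np.array([q[0],q[1],0])+R.from_euler('z',q[2]).apply(p)
E
python3 - <<'E'
from fit import *
info=pickle.load(open("w1.pkl","rb"))
uv=np.array([[292.1,127.9],[384.3,133.6],[371.1,324.6],[294.3,297.5]])
AB=[(-.118,-.059),(-.118,.059),(.118,.059),(.118,-.059)]
f=lambda q:(proj("wrist",[rackpt(q,a,b,0) for a,b in AB],info)-uv).ravel()
r=least_squares(f,[.555,.05,0]);print(r.x,np.degrees(r.x[2]),np.round(r.fun,1))
# top camera corners
uvt=np.array([[88,425],[113,66],[266,86],[248,432]])/3.8+[240,140]
ABt=[(-.118,.059),(.118,.059),(.118,-.059),(-.118,-.059)]
ft=lambda q:(proj("top",[rackpt(q,a,b,0) for a,b in ABt])-uvt).ravel()
rt=least_squares(ft,[.555,.05,0]);print(rt.x,np.degrees(rt.x[2]),np.round(rt.fun,1))
im=cv2.imread("pics/w1.png")[120:330,270:400]
im=cv2.resize(im,None,fx=2.8,fy=2.8,interpolation=cv2.INTER_CUBIC)
q=r.x
th=np.linspace(0,2*np.pi,60)
for a,h in((-.076,.018),(0,.018),(.076,.014)):
  for rad,n in((.031,h),):
    P=[rackpt(q,a+rad*np.cos(t),rad*np.sin(t),n) for t in th]
    u=(proj("wrist",P,info)-[270,120])*2.8
    cv2.polylines(im,[np.round(u).astype(int)],True,(0,0,255),1)
u=(proj("wrist",[rackpt(q,a,b,0) for a,b in AB],info)-[270,120])*2.8
cv2.polylines(im,[np.round(u).astype(int)],True,(0,255,0),1)
cv2.imwrite("pics/ov1.png",im)
E
```

```text
[ 0.55528036  0.05370416 -0.02997481] -1.717430254239351 [-0.4 -0.3  0.1 -0.   0.5  0.9 -0.3 -0.4]
[ 0.55241304  0.05191868 -0.03120911] -1.7881504938729598 [ 0.   0.2 -0.4 -0.5  0.3  1.   0.2 -0.6]
```

View pics/ov1.png

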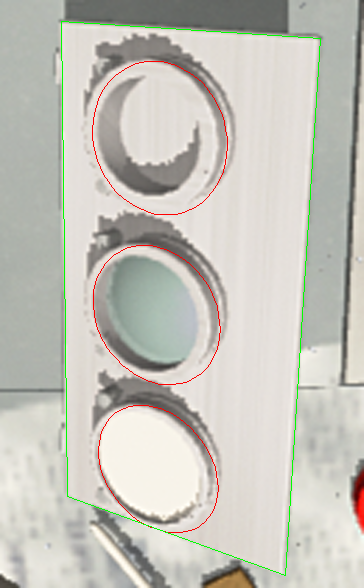

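Run:
```python
from fit import *
q=[.5543,.053,-.030]
Rz=R.from_euler('z',q[2])
ap=Rz.apply([0,s30,-c30]); jw=Rz.apply([0,c30,s30])
print(rackpt(q,-.001,-.002,.1)); need(rackpt(q,-.001,-.002,.1),target_R(ap,jw))
```

```text
[0.55174872 0.00132122 0.13360254]
t 2.98 w 0.0852 F [0.8 0.3 1.4] j [-0.47  0.15  0.29  1.86 -0.05  1.14  1.4 ]
shift u [ 2.498 -1.705 -4.857]
rot u [ 0.1665 -0.003  -0.0075]
rot u [-0.0046 -0.2571  0.9587]
```

```bash
python3 -m creep '0.5 -0.34 -0.97 0.0333 -0.0006 -0.0015 1;0.5 -0.34 -0.97 0.0333 -0.0006 -0.0015 1;0.5 -0.34 -0.97 0.0333 -0.0006 -0.0015 1;0.5 -0.34 -0.97 0.0333 -0.0006 -0.0015 1;0.5 -0.34 -0.97 0.0333 -0.0006 -0.0015 1;0 0 0 0 0 0 1'
cat > look.py <<'E'
import sys
from fit import *
n=sys.argv[1]
info=camera_info("wrist");im=get_image("wrist");cv2.imwrite(f"pics/{n}.png",im[:,:,::-1]);pickle.dump((info,read_state()),open(f"{n}.pkl","wb"))
for t in sys.argv[2:]:
    print(t,[(round(d['p'],2),[round(float(v),4) for v in d['location']]) for d in pinpoint(t,"wrist")])
p,r,s=tool();print(p,s['clock'],np.round(s['force'],1),np.round(r.as_matrix().T,3).tolist())
E
python3 look.py w2 lens_cell_center
```

```text
clock: 3.48
tool_pos: [0.5486, -0.0062, 0.1245]
orientation: [-0.502, 0.018, -0.014, 0.864]
force: [-1.6, -1.4, -1.6]
gripper_width: 0.0854
lens_cell_center [(0.77, [0.5585, 0.0404, 0.0532])]
[ 5.49453379e-01 -1.98728594e-04  1.32236799e-01] 3.5833 [-0.6  0.6  0.7] [[0.999, -0.034, -0.009], [0.009, 0.493, -0.87], [0.034, 0.869, 0.493]]
```

View pics/w2.png

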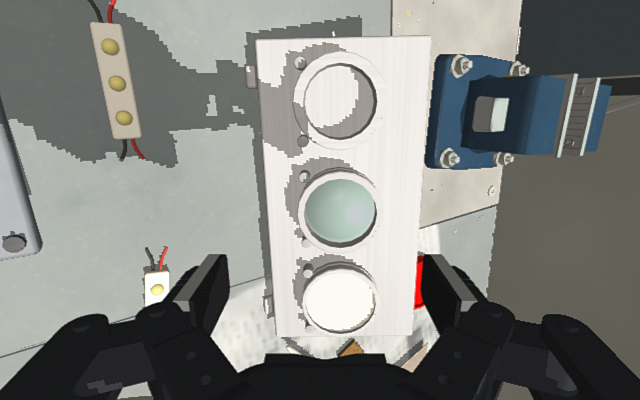

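Run:
```python
from fit import *
info,s=pickle.load(open("w2.pkl","rb"))
uv=np.array([[256.5,38.5],[429.5,36.5],[412,335],[277,335]])
AB=[(-.118,-.059),(-.118,.059),(.118,.059),(.118,-.059)]
f=lambda q:(proj("wrist",[rackpt(q,a,b,0) for a,b in AB],info)-uv).ravel()
r=least_squares(f,[.555,.05,0]);print(r.x,np.round(r.fun,1))
im=cv2.imread("pics/w2.png")[30:340,240:440]
im=cv2.resize(im,None,fx=1.9*1.5,fy=1.9,interpolation=cv2.INTER_CUBIC) if 0 else cv2.resize(im,None,fx=1.9,fy=1.9,interpolation=cv2.INTER_CUBIC)
q=r.x
th=np.linspace(0,2*np.pi,60)
for a,h in((-.076,.018),(0,.018),(.076,.014)):
    P=[rackpt(q,a+.031*np.cos(t),.031*np.sin(t),h) for t in th]
    u=(proj("wrist",P,info)-[240,30])*1.9
    cv2.polylines(im,[np.round(u).astype(int)],True,(0,0,255),1)
u=(proj("wrist",[rackpt(q,a,b,0) for a,b in AB],info)-[240,30])*1.9
cv2.polylines(im,[np.round(u).astype(int)],True,(0,255,0),1)
cv2.imwrite("pics/ov2.png",im)
```

```text
[ 0.55449417  0.05380724 -0.03171327] [-0.9  1.   2.1 -0.7 -0.1 -0.7 -0.7  0.7]
```

View pics/ov2.png

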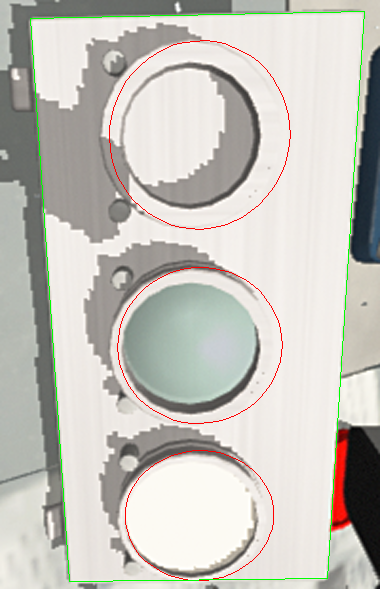

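```bash
cat > rk.py <<'E'
import sys
from fit import *
q=[.5545,.0535,-.031]
a,b,n=map(float,sys.argv[1:4])
Rz=R.from_euler('z',q[2])
T=rackpt(q,a,b,n);print(T)
need(T,target_R(Rz.apply([0,s30,-c30]),Rz.apply([0,c30,s30])))
E
python3 -m creep '0 0 0 0 0 0 1'; python3 rk.py -.001 -.004 -.001
```

```text
clock: 3.67
tool_pos: [0.5506, 0.0027, 0.1362]
orientation: [-0.504, 0.008, -0.012, 0.864]
force: [0.6, 0.7, 0.3]
gripper_width: 0.0855
[0.55340861 0.05056832 0.04513397]
t 3.67 w 0.0855 F [0.6 0.7 0.3] j [ 0.06  0.51  0.23  1.87 -0.72  1.04  2.27]
shift u [ 0.093  1.597 -3.036]
rot u [ 0.0026 -0.0008 -0.0007]
rot u [-0.0138 -0.4961  0.8679]
```

```bash
python3 -m creep '0.03 0.4 -0.76 0 0 0 1;0.03 0.4 -0.76 0 0 0 1;0.02 0.4 -0.76 0 0 0 1;0.02 0.3 -0.6 0 0 0 1;0 0.1 -0.16 0 0 0 1;0 0 0 0 0 0 1;0 0 0 0 0 0 1'; python3 rk.py -.001 -.004 -.001; python3 look.py w3
```

```text
clock: 4.25
tool_pos: [0.5545, 0.0504, 0.0471]
orientation: [-0.504, 0.006, -0.012, 0.864]
force: [1.1, -0.2, 1.1]
gripper_width: 0.0855
[0.55340861 0.05056832 0.04513397]
t 4.25 w 0.0855 F [ 1.1 -0.2  1.1] j [ 0.03  0.63  0.15  1.94 -0.85  0.85  2.36]
shift u [-0.036  0.004 -0.067]
rot u [ 0.0028  0.0004 -0.001 ]
rot u [-0.0152 -0.4954  0.8673]
[0.55477884 0.04957292 0.04715243] 4.3 [ 0.2 -0.5  0.3] [[1.0, -0.029, 0.002], [0.016, 0.492, -0.871], [0.024, 0.87, 0.492]]
```

View pics/w3.png

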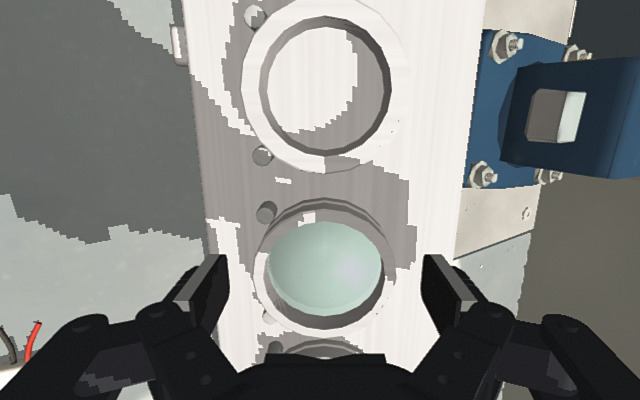

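```bash
cat > chk.py <<'E'
import sys
from fit import *
n=sys.argv[1];d=float(sys.argv[2]);rad=float(sys.argv[3])  # d: distance behind TCP along approach of the face
info,s=pickle.load(open(n+".pkl","rb"))
r=R.from_quat(s['orientation']);p=s['tool_pos']
th=np.linspace(0,2*np.pi,72)
u=proj("wrist",[p+r.apply([rad*np.cos(t),-d,rad*np.sin(t)]) for t in th],info)
im=cv2.imread(f"pics/{n}.png")
y0=int(sys.argv[4]) if len(sys.argv)>4 else 180
h=200
im=cv2.resize(im[y0:y0+h,200:450],None,fx=3,fy=3,interpolation=cv2.INTER_CUBIC)
cv2.polylines(im,[np.round((u-[200,y0])*3).astype(int)],True,(0,0,255),1)
cv2.imwrite(f"pics/{n}_chk.png",im)
E
python3 chk.py w3 .018 .031
```

```text
(no output)
```

View pics/w3_chk.png

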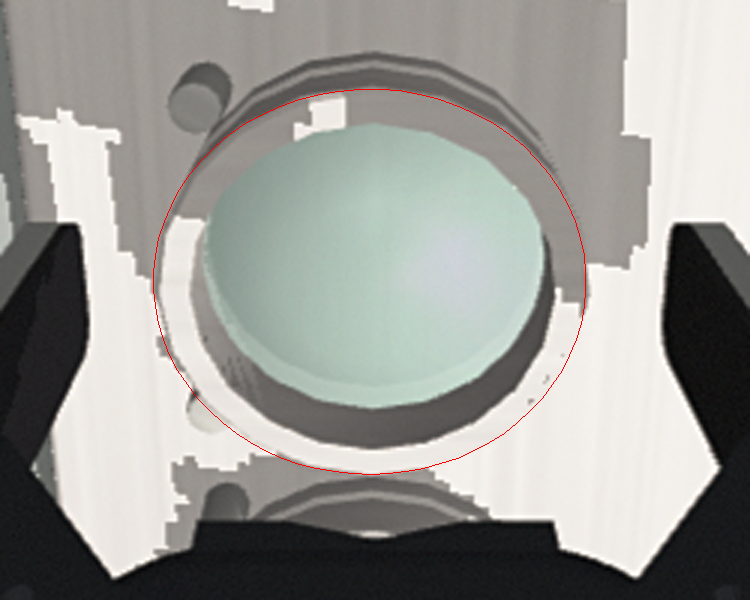

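```bash
python3 -m creep '0 0.03 -0.06 0 0 0 1;0 0 0 0 0 0 -1;0 0 0 0 0 0 -1;0 0 0 0 0 0 -1;0 0 0 0 0 0 -1;0 0 0 0 0 0 -1' 50; python3 look.py w4; python3 chk.py w4 .018 .031
```

```text
clock: 4.8
tool_pos: [0.554, 0.0501, 0.0443]
orientation: [-0.503, 0.008, -0.013, 0.864]
force: [-2.4, -0.9, 10.5]
gripper_width: 0.0604
[0.55401262 0.05013471 0.04435982] 4.85 [-3.  -2.4  9.9] [[1.0, -0.031, -0.001], [0.015, 0.493, -0.87], [0.027, 0.869, 0.493]]
```

View pics/w4_chk.png

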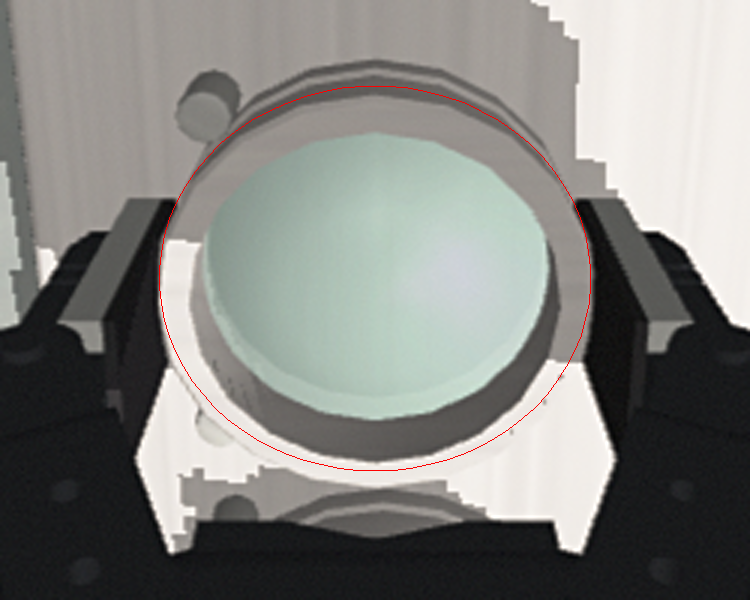

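```bash
python3 -m creep '0 -0.4 0.7 0 0 0 -1;0 -0.4 0.7 0 0 0 -1;0 -0.4 0.7 0 0 0 -1;0 -0.2 0.35 0 0 0 -1'
python3 - <<'E'
from fit import *
info=pickle.load(open("w1.pkl","rb"))
o=np.array([0,90])
E=np.array([538,38])/3+o;F=np.array([572,384])/3+o;G=np.array([280,38])/3+o;Pp=np.array([302,425])/3+o
def mod(v):
    q=v[:3];xb=v[3]
    return proj("wrist",[standpt(q,p) for p in([xb-.075,.052,.012],[xb+.075,.052,.012],[xb-.075,-.052,.012],[.078,0,.106])],info)
uv=np.array([E,F,G,Pp])
r=least_squares(lambda v:(mod(v)-uv).ravel(),[.453,-.185,0,.0]);print(r.x,np.round(r.fun,1))
q=r.x[:3]
im=cv2.resize(cv2.imread("pics/w1.png")[90:290,0:200],None,fx=3,fy=3,interpolation=cv2.INTER_CUBIC)
def dr(pts,c=(0,0,255),cl=False):
    u=(proj("wrist",[standpt(q,p) for p in pts],info)-o)*3
    cv2.polylines(im,[np.round(u).astype(int)],cl,c,1)
th=np.linspace(0,2*np.pi,80)
for rad,z,c in((.033,.026,(0,0,255)),(.033,.078,(0,255,0)),(.036,.082,(255,0,255))):dr([[rad*np.cos(t),rad*np.sin(t),z] for t in th],c,True)
xb=r.x[3]
dr([[xb+a*.075,b*.052,.012] for a,b in((1,1),(1,-1),(-1,-1),(-1,1))],(0,255,255),True)
for s in(-1,1):
  for y in(-.022,.022):dr([[s*.03,y,.082],[s*.045,y,.082]],(255,0,0))
cv2.imwrite("pics/ov3.png",im)
E
```

```text
clock: 5.18
tool_pos: [0.5545, 0.0059, 0.1188]
orientation: [-0.504, 0.008, -0.014, 0.863]
force: [0.5, 0.8, -0.9]
gripper_width: 0.0601
[ 0.45447895 -0.18386613 -0.04178606  0.02383414] [-0.6  0.6 -0.6  1.9 -1.1 -1.8  2.  -0.4]
```

View pics/ov3.png

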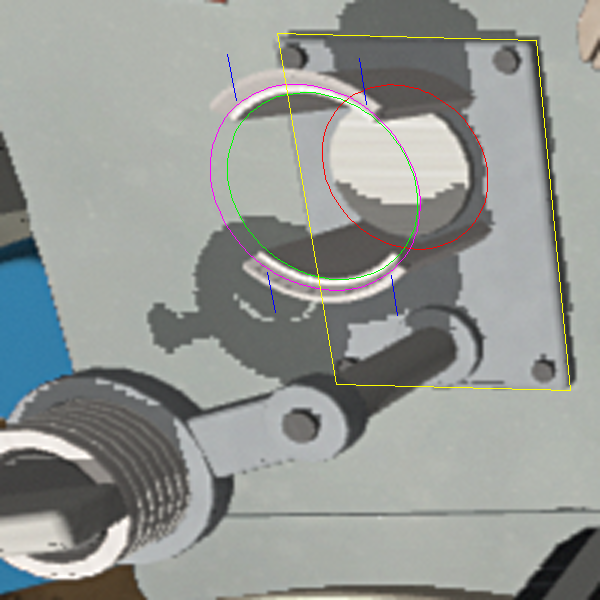

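```bash
cat > st.py <<'E'
import sys
from fit import *
q=[.4545,-.184,-.04]
x,y,z=map(float,sys.argv[1:4])   # offset in stand frame
T=standpt(q,[x,y,z]);print(T)
Rz=R.from_euler('z',q[2]); need(T,target_R([0,0,-1],Rz.apply([0,1,0])))
E
python3 st.py 0 0 .17
```

```text
[ 0.4545 -0.184   0.17  ]
t 5.18 w 0.0601 F [ 0.5  0.8 -0.9] j [ 0.06  0.54  0.22  1.88 -0.74  1.01  2.29]
shift u [-3.334 -6.331  1.708]
rot u [-0.1633  0.0061 -0.0024]
rot u [-0.0095 -0.2531  0.9649]
```

```bash
python3 -m creep '-0.3 -0.8 0.5 -0.025 0.001 0 -1;-0.45 -0.85 0.4 -0.025 0.001 0 -1;-0.45 -0.85 0.3 -0.025 0.001 0 -1;-0.45 -0.85 0.2 -0.025 0.001 0 -1;-0.45 -0.85 0.1 -0.023 0.001 -0.001 -1;-0.45 -0.85 0.1 -0.02 0.001 -0.001 -1;-0.45 -0.85 0.1 -0.02 0 0 -1;-0.33 -0.43 0 0 0 0 -1' && python3 -m creep '0 0 0 0 0 0 -1;0 0 0 0 0 0 -1' && python3 st.py 0 0 .17; python3 look.py w5; python3 chk.py w5 .018 .031
```

```text
clock: 5.85
tool_pos: [0.4529, -0.1821, 0.168]
orientation: [0.707, -0.014, 0.012, -0.707]
force: [-0.7, 0.5, -1.3]
gripper_width: 0.0604
clock: 6.02
tool_pos: [0.4532, -0.1817, 0.1676]
orientation: [-0.706, 0.015, -0.013, 0.708]
force: [-0.0, 0.8, -1.2]
gripper_width: 0.0602
[ 0.4545 -0.184   0.17  ]
t 6.02 w 0.0602 F [-0.   0.8 -1.2] j [-0.12  0.3   0.49  2.01 -0.18  0.88  2.01]
shift u [ 0.043 -0.078  0.081]
rot u [-0.001  -0.0012 -0.    ]
rot u [ 0.0019 -0.0016  0.9999]
[ 0.45379038 -0.18113757  0.1674855 ] 6.0667 [-0.   0.9 -1.1] [[0.999, -0.039, -0.004], [-0.004, 0.003, -1.0], [0.039, 0.999, 0.003]]
```

View pics/w5.png

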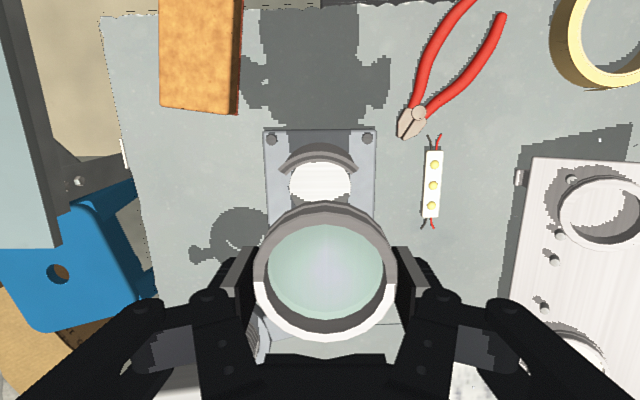

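View pics/w5_chk.png

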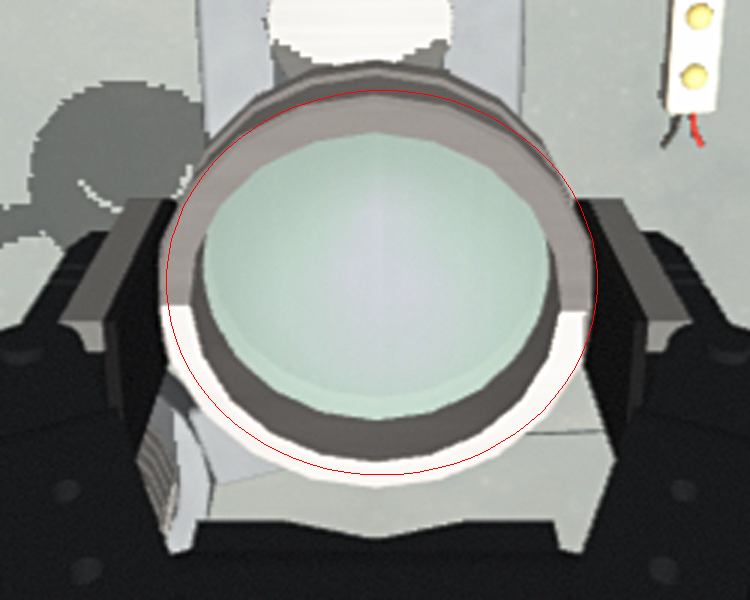

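```bash
cat > bf.py <<'E'
import sys
from fit import *
n=sys.argv[1];q=list(map(float,sys.argv[2:5]));x0,y0,w,h=250,110,140,130
if len(sys.argv)>5:x0,y0,w,h=map(int,sys.argv[5:9])
info,s=pickle.load(open(n+".pkl","rb"))
f=min(760/w,580/h)
im=cv2.resize(cv2.imread(f"pics/{n}.png")[y0:y0+h,x0:x0+w],None,fx=f,fy=f,interpolation=cv2.INTER_CUBIC)
def dr(pts,c=(0,0,255),cl=False):
    u=(proj("wrist",[standpt(q,p) for p in pts],info)-[x0,y0])*f
    cv2.polylines(im,[np.round(u).astype(int)],cl,c,1)
th=np.linspace(0,2*np.pi,80)
for rad,z,c in((.033,.026,(0,0,255)),(.033,.078,(0,255,0)),(.035,.082,(255,0,255))):dr([[rad*np.cos(t),rad*np.sin(t),z] for t in th],c,True)
xb=.024
dr([[xb+a*.075,b*.052,.012] for a,b in((1,1),(1,-1),(-1,-1),(-1,1))],(0,200,255),True)
for k in(-1,1):
  for y in(-.022,.022):dr([[k*.03,y,.082],[k*.045,y,.082]],(255,0,0))
cv2.imwrite(f"pics/{n}_bf.png",im)
E
python3 bf.py w5 .4545 -.184 -.04
```

```text
(no output)
```

View pics/w5_bf.png

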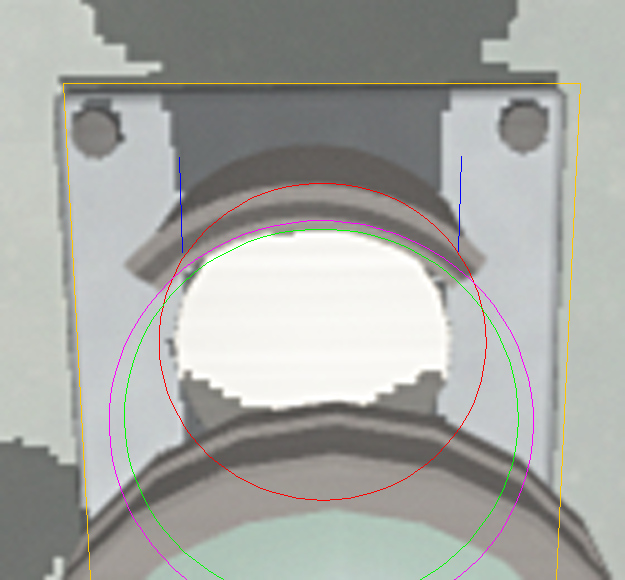

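```bash
python3 -m creep '0.02 -0.123 -0.6 -0.0005 -0.001 0 -1;0 0 -0.7 0 0 0 -1;0 0 -0.7 0 0 0 -1;0 0 -0.4 0 0 0 -1;0 0 0 0 0 0 -1;0 0 0 0 0 0 -1' && python3 look.py w6; python3 chk.py w6 .020 .031;python3 bf.py w6 .455 -.186 -.04 200 100 250 200
```

```text
clock: 6.57
tool_pos: [0.4543, -0.1847, 0.0951]
orientation: [-0.706, 0.014, -0.013, 0.708]
force: [0.6, -0.3, -2.0]
gripper_width: 0.06
[ 0.45479592 -0.18506667  0.09584458] 6.6167 [ 0.2  0.8 -0.9] [[0.999, -0.038, -0.001], [-0.001, 0.001, -1.0], [0.038, 0.999, 0.001]]
```

View pics/w6_bf.png

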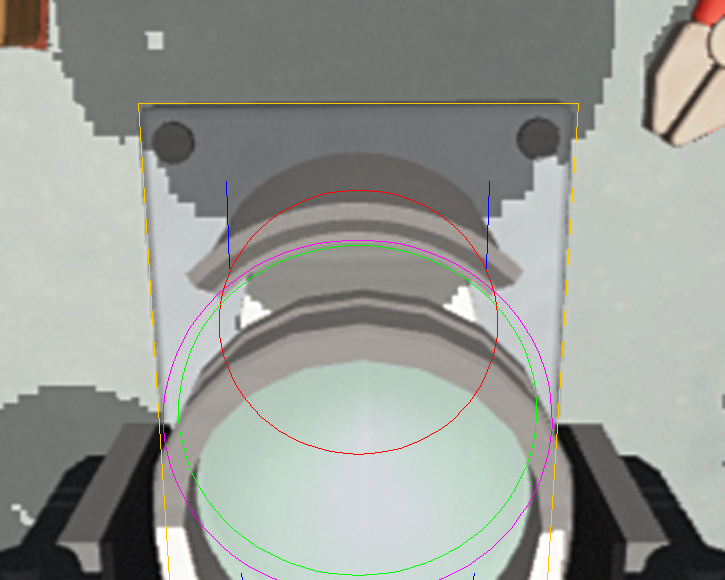

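View pics/w6_chk.png

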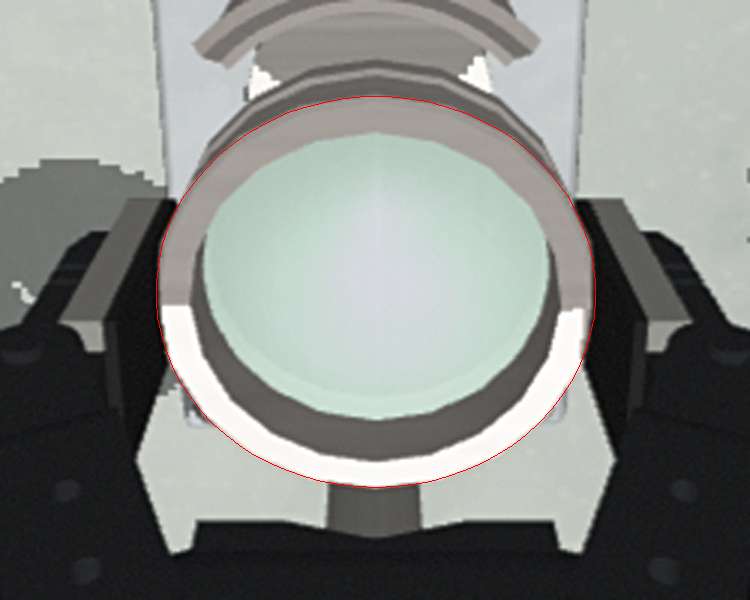

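```bash
python3 -m creep '0.01 -0.035 -0.3 0 0 0 -1;0 0 -0.3 0 0 0 -1;0 0 -0.3 0 0 0 -1;0 0 0 0 0 0 -1' && python3 -m creep '0 0 0 0 0 0 -1'
```

```text
clock: 6.95
tool_pos: [0.4537, -0.1859, 0.067]
orientation: [-0.706, 0.015, -0.013, 0.708]
force: [-0.4, 0.8, -0.8]
gripper_width: 0.0602
clock: 7.03
tool_pos: [0.4541, -0.1862, 0.068]
orientation: [-0.707, 0.014, -0.013, 0.707]
force: [1.6, -0.3, -0.7]
gripper_width: 0.0601
```

```bash
python3 -m creep '0 0 -0.35 0 0 0 -1;0 0 -0.35 0 0 0 -1;0 0 -0.35 0 0 0 -1;0 0 -0.2 0 0 0 -1;0 0 0 0 0 0 -1' && python3 -m creep '0 0 -0.06 0 0 0 -1;0 0 0 0 0 0 -1'
```

```text
clock: 7.45
tool_pos: [0.4535, -0.186, 0.0295]
orientation: [-0.706, 0.015, -0.013, 0.708]
force: [-0.7, 0.1, -0.1]
gripper_width: 0.0604
clock: 7.62
tool_pos: [0.4546, -0.1865, 0.0292]
orientation: [-0.707, 0.014, -0.013, 0.707]
force: [1.3, 0.1, -1.6]
gripper_width: 0.0601
```

```bash
python3 -m creep '0 0 -0.06 0 0 0 -1;0 0 -0.06 0 0 0 -1;0 0 0 0 0 0 -1' && python3 -m creep '0 0 -0.04 0 0 0 -1;0 0 -0.04 0 0 0 -1;0 0 0 0 0 0 -1'
```

```text
clock: 7.87
tool_pos: [0.4547, -0.1863, 0.0257]
orientation: [-0.707, 0.014, -0.013, 0.707]
force: [0.2, 0.8, -0.7]
gripper_width: 0.0604
clock: 8.12
tool_pos: [0.4546, -0.1863, 0.0232]
orientation: [-0.707, 0.014, -0.013, 0.707]
force: [-0.1, 0.2, -1.6]
gripper_width: 0.0602
```

```bash
python3 -m creep '0 0 -0.05 0 0 0 -1;0 0 0 0 0 0 -1'&& python3 -m creep '0 0 -0.05 0 0 0 -1;0 0 0 0 0 0 -1'
```

```text
clock: 8.28
tool_pos: [0.4547, -0.1863, 0.0218]
orientation: [-0.707, 0.014, -0.013, 0.707]
force: [-0.9, 0.2, 2.1]
gripper_width: 0.0604
clock: 8.45
tool_pos: [0.4547, -0.1864, 0.0203]
orientation: [-0.707, 0.014, -0.014, 0.707]
force: [-0.8, 1.1, 4.7]
gripper_width: 0.0603
```

```bash
python3 -m creep '0 0 0.04 0 0 0 0.75;0 0 0 0 0 0 0.75;0 0 0 0 0 0 0.75;0 0 0 0 0 0 0.75' && python3 -m creep '0 0 0.3 0 0 0 0.75;0 0 0.6 0 0 0 0.75;0 0 0.8 0 0 0 0.75;0 0 0.8 0 0 0 0.75;0 0 0.8 0 0 0 0.75;0 0 0.5 0 0 0 1;0 0 0 0 0 0 1'; python3 look.py w7;python3 rk.py -.077 -.004 .06
```

```text
clock: 8.78
tool_pos: [0.4547, -0.1864, 0.0216]
orientation: [-0.707, 0.014, -0.013, 0.707]
force: [-0.2, -0.5, 0.1]
gripper_width: 0.0747
clock: 9.37
tool_pos: [0.4563, -0.1871, 0.139]
orientation: [-0.707, 0.012, -0.015, 0.707]
force: [1.6, -0.4, -0.4]
gripper_width: 0.0856
[ 0.4556587  -0.18664538  0.13738681] 9.4167 [0.4 0.5 0. ] [[0.999, -0.038, 0.003], [0.003, 0.0, -1.0], [0.038, 0.999, 0.001]]
[0.47649977 0.02243859 0.09796152]
t 9.42 w 0.0856 F [0.4 0.5 0. ] j [-0.09  0.35  0.48  2.04 -0.22  0.8   2.05]
shift u [ 0.695  6.969 -1.314]
rot u [ 0.1664 -0.0048  0.0026]
rot u [ 0.0104  0.2583 -0.9639]
```

View pics/w7.png

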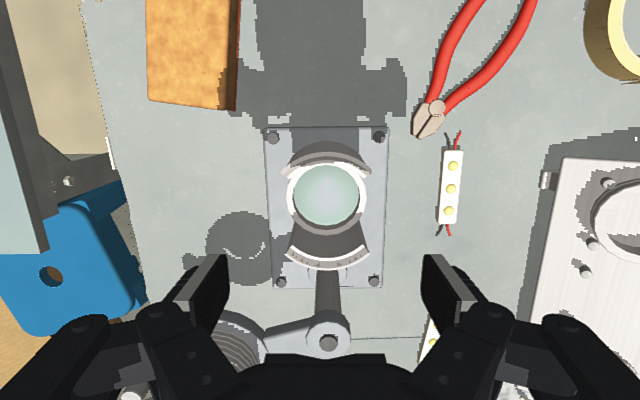

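```bash
python3 -m creep '0.08 0.85 0 0.02 0 0 1;0.08 0.85 0 0.02 0 0 1;0.08 0.85 -0.1 0.02 -0.001 0 1;0.08 0.85 -0.2 0.02 -0.001 0 1;0.08 0.85 -0.2 0.02 -0.001 0.001 1;0.08 0.85 -0.2 0.022 -0.001 0.001 1;0.1 0.9 -0.3 0.022 -0.001 0.001 1;0.12 0.97 -0.3 0.022 0 0 1' && python3 -m creep '0 0 0 0 0 0 1;0 0 0 0 0 0 1'; python3 rk.py -.077 -.004 -.0015; python3 look.py w8 spacer_ring_center
```

```text
clock: 10.08
tool_pos: [0.4755, 0.0234, 0.0959]
orientation: [-0.499, 0.009, -0.012, 0.866]
force: [0.7, 0.0, -0.4]
gripper_width: 0.0854
clock: 10.25
tool_pos: [0.4743, 0.023, 0.0951]
orientation: [-0.5, 0.01, -0.01, 0.866]
force: [-0.1, 0.3, -0.2]
gripper_width: 0.0857
[0.47745287 0.05317382 0.04470096]
t 10.25 w 0.0857 F [-0.1  0.3 -0.2] j [ 0.08  0.48  0.18  2.08 -0.79  0.9   2.4 ]
shift u [ 0.105  1.005 -1.679]
rot u [ 0.0002 -0.0021 -0.0012]
rot u [ 0.0117  0.4995 -0.8662]
spacer_ring_center []
[0.47539056 0.02179125 0.0961987 ] 10.35 [-0.4  0.5 -0.6] [[1.0, -0.028, -0.004], [0.011, 0.498, -0.867], [0.026, 0.867, 0.498]]
```

View pics/w8.png

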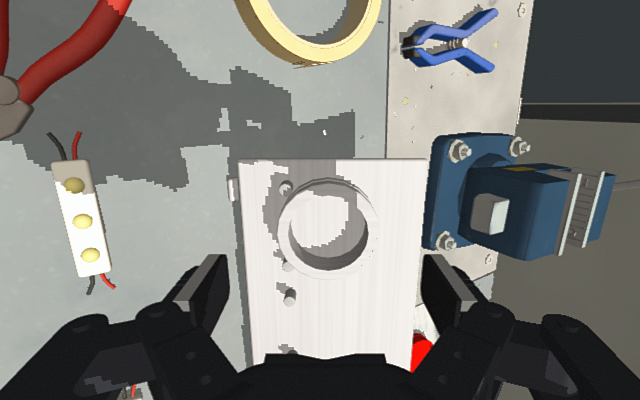

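```bash
python3 -m creep '0.03 0.3 -0.5 0 -0.001 -0.0005 1;0.03 0.3 -0.5 0 -0.001 -0.0005 1;0.02 0.3 -0.45 0 0 0 1;0 0.1 -0.15 0 0 0 1;0 0 0 0 0 0 1;0 0 0 0 0 0 1'; python3 rk.py -.077 -.004 -.0015; python3 look.py w9;python3 chk.py w9 .02 .031
```

```text
clock: 10.85
tool_pos: [0.4783, 0.0521, 0.049]
orientation: [-0.501, 0.006, -0.014, 0.866]
force: [-0.8, -0.4, 1.1]
gripper_width: 0.0851
[0.47745287 0.05317382 0.04470096]
t 10.85 w 0.0851 F [-0.8 -0.4  1.1] j [ 0.07  0.55  0.12  2.13 -0.9   0.77  2.47]
shift u [-0.027  0.036 -0.143]
rot u [ 0.0005  0.0012 -0.    ]
rot u [-0.0171 -0.4987  0.8659]
[0.4785766  0.05186264 0.0492387 ] 10.9 [-0.4  0.4  0. ] [[1.0, -0.031, 0.004], [0.019, 0.498, -0.867], [0.025, 0.866, 0.499]]
```

View pics/w9_chk.png

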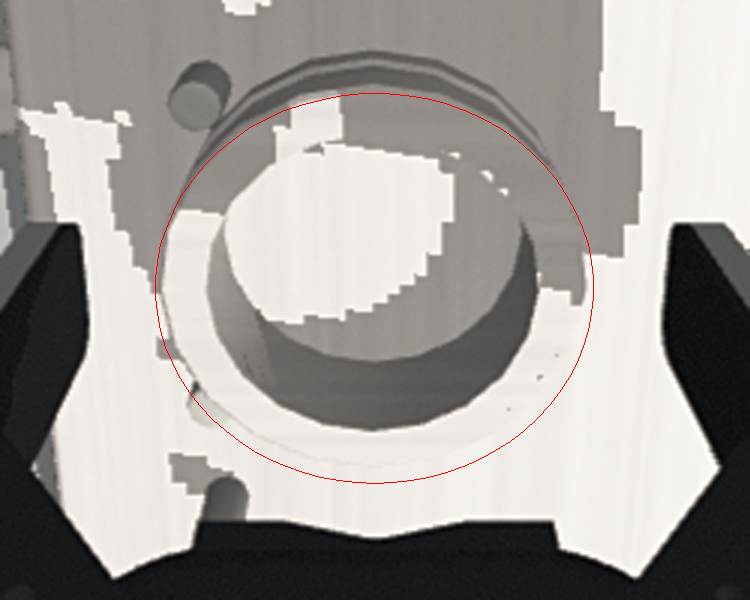

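```bash
python3 -m creep '-0.027 0.05 -0.1 0 0 0 1;0 0 0 0 0 0 1;0 0 0 0 0 0 -1;0 0 0 0 0 0 -1;0 0 0 0 0 0 -1;0 0 0 0 0 0 -1;0 0 0 0 0 0 -1' 50; python3 look.py w10;python3 chk.py w10 .02 .031
```

```text
clock: 11.48
tool_pos: [0.4774, 0.0538, 0.0461]
orientation: [-0.5, 0.006, -0.014, 0.866]
force: [-2.4, -2.5, 7.9]
gripper_width: 0.0606
[0.47733366 0.05384075 0.04605828] 11.5333 [-1.3 -2.6  7.3] [[1.0, -0.031, 0.004], [0.019, 0.499, -0.866], [0.025, 0.866, 0.499]]
```

View pics/w10_chk.png

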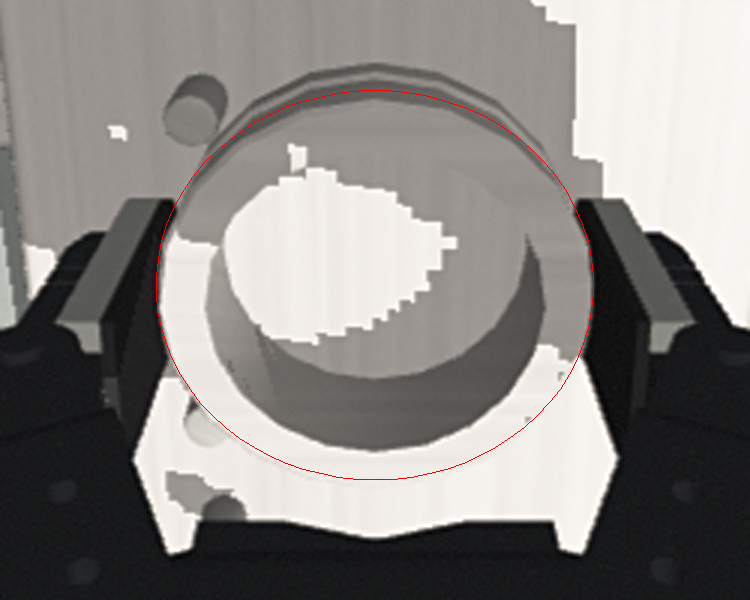

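```bash
python3 -m creep '0 -0.4 0.7 0 0 0 -1;0 -0.4 0.7 0 0 0 -1;0 -0.4 0.7 0 0 0 -1;0 -0.3 0.5 0 0 0 -1'
python3 - <<'E'
from fit import *
need([.4547,-.1864,.125],target_R([0,0,-1],R.from_euler('z',-.04).apply([0,1,0])))
E
```

```text
clock: 11.87
tool_pos: [0.4774, 0.0079, 0.1251]
orientation: [-0.501, 0.006, -0.015, 0.866]
force: [1.0, 0.1, -1.2]
gripper_width: 0.0602
t 11.87 w 0.0602 F [ 1.   0.1 -1.2] j [ 0.09  0.44  0.21  2.05 -0.75  0.96  2.36]
shift u [-7.580e-01 -6.478e+00 -2.000e-03]
rot u [-0.166   0.0072 -0.003 ]
rot u [-0.0112 -0.2571  0.9633]
```

```bash
python3 -m creep '-0.1 -0.8 0.15 -0.021 0.001 0 -1;-0.1 -0.85 0.1 -0.021 0.001 0 -1;-0.1 -0.85 0.1 -0.021 0.001 0 -1;-0.1 -0.85 0 -0.021 0.001 -0.001 -1;-0.1 -0.85 0 -0.021 0.001 -0.001 -1;-0.1 -0.85 -0.1 -0.021 0.001 -0.001 -1;-0.1 -0.85 -0.1 -0.02 0.001 0 -1;-0.06 -0.58 -0.15 -0.02 0 0 -1' && python3 -m creep '0 0 0 0 0 0 -1;0 0 0 0 0 0 -1;0 0 0 0 0 0 -1'; python3 look.py w11;python3 chk.py w11 .02 .031;python3 bf.py w11 .455 -.186 -.04 200 100 250 200;python3 - <<'E'
from fit import *
need([.4547,-.1864,.095],target_R([0,0,-1],R.from_euler('z',-.04).apply([0,1,0])))
E
```

```text
clock: 12.53
tool_pos: [0.4543, -0.1878, 0.1242]
orientation: [0.708, -0.015, 0.015, -0.706]
force: [0.0, 0.4, -1.2]
gripper_width: 0.0607
clock: 12.78
tool_pos: [0.4545, -0.1841, 0.1236]
orientation: [-0.706, 0.014, -0.014, 0.708]
force: [-1.3, -0.2, -0.7]
gripper_width: 0.0609
[ 0.45451673 -0.18433826  0.12361644] 12.8333 [-0.5 -0.4 -1.4] [[0.999, -0.04, -0.001], [-0.001, 0.003, -1.0], [0.04, 0.999, 0.003]]
t 12.83 w 0.0607 F [-0.5 -0.4 -1.4] j [-0.08  0.37  0.46  2.05 -0.23  0.78  2.06]
shift u [ 0.006 -0.069 -0.954]
rot u [-0.0009 -0.0002  0.    ]
rot u [-3.0e-04  1.5e-03 -1.0e+00]
```

View pics/w11_chk.png

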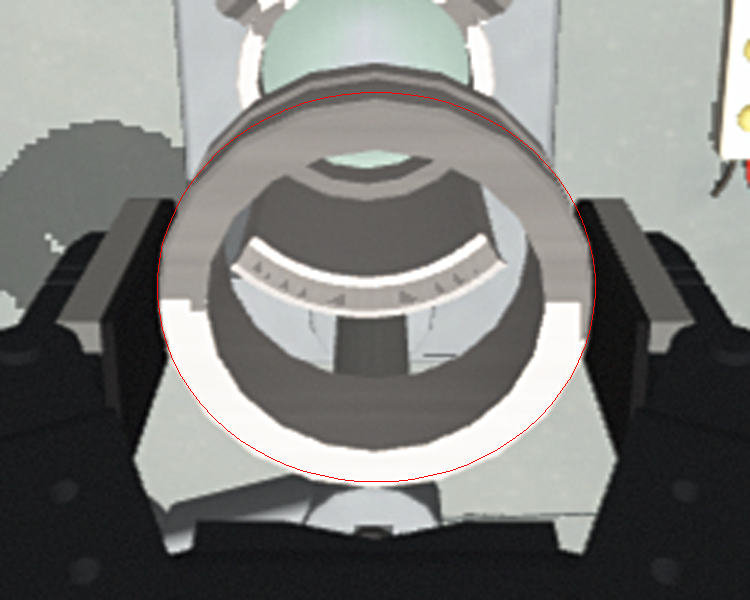

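View pics/w11_bf.png

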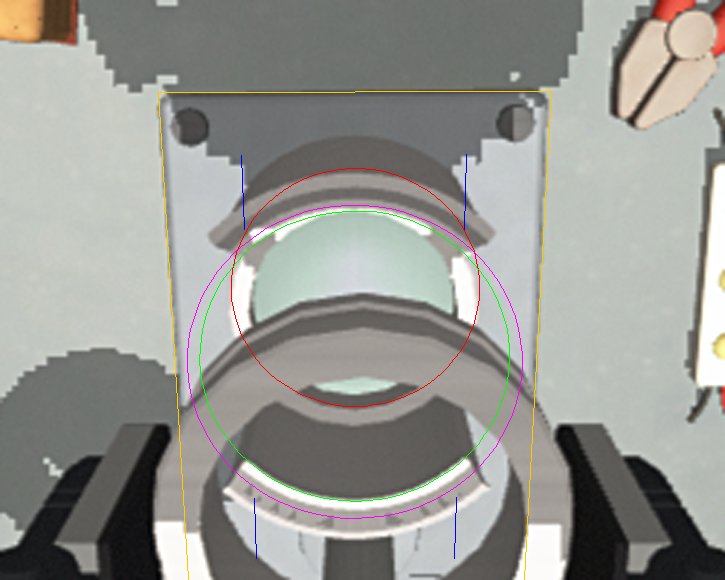

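```bash
python3 -m creep '0.006 -0.065 -0.4 -0.001 0 0 -1;0 0 -0.6 0 0 0 -1;0 0 -0.5 0 0 0 -1;0 0 -0.3 0 0 0 -1;0 0 0 0 0 0 -1;0 0 0 0 0 0 -1' && python3 -m creep '0 0 -0.3 0 0 0 -1;0 0 -0.3 0 0 0 -1;0 0 0 0 0 0 -1;0 0 0 0 0 0 -1'
```

```text
clock: 13.33
tool_pos: [0.4544, -0.187, 0.0695]
orientation: [0.707, -0.015, 0.014, -0.706]
force: [-1.7, 0.7, -2.0]
gripper_width: 0.0606
clock: 13.67
tool_pos: [0.4544, -0.187, 0.0515]
orientation: [0.708, -0.015, 0.014, -0.706]
force: [-3.1, 0.3, -2.5]
gripper_width: 0.0605
```

```bash
python3 -m creep '0 0 -0.15 0 0 0 -1;0 0 -0.1 0 0 0 -1;0 0 0 0 0 0 -1;0 0 0 0 0 0 -1' && python3 -m creep '0 0 -0.06 0 0 0 -1;0 0 0 0 0 0 -1' && python3 -m creep '0 0 -0.06 0 0 0 -1;0 0 0 0 0 0 -1'
```

```text
clock: 14.0
tool_pos: [0.4544, -0.187, 0.0438]
orientation: [0.708, -0.015, 0.014, -0.706]
force: [-2.9, 2.0, -3.1]
gripper_width: 0.0613
clock: 14.17
tool_pos: [0.4544, -0.187, 0.0421]
orientation: [0.708, -0.015, 0.014, -0.706]
force: [-3.6, 1.8, 0.2]
gripper_width: 0.0608
clock: 14.33
tool_pos: [0.4544, -0.187, 0.0404]
orientation: [0.708, -0.015, 0.014, -0.706]
force: [-4.7, 1.2, 1.8]
gripper_width: 0.0606
```

```bash
python3 -m creep '0 0 0 0 0 0 0.75;0 0 0 0 0 0 0.75;0 0 0 0 0 0 0.75;0 0 0 0 0 0 0.75' && python3 -m creep '0 0 0.3 0 0 0 0.75;0 0 0.6 0 0 0 0.75;0 0 0.8 0 0 0 0.75;0 0 0.8 0 0 0 0.75;0 0 0.5 0 0 0 1;0 0 0.2 0 0 0 1;0 0 0 0 0 0 1'; python3 look.py w12;python3 rk.py .075 -.004 .06
```

```text
clock: 14.67
tool_pos: [0.4554, -0.1875, 0.0407]
orientation: [0.708, -0.014, 0.015, -0.706]
force: [-0.4, -0.3, -0.3]
gripper_width: 0.0749
clock: 15.25
tool_pos: [0.4556, -0.1874, 0.1381]
orientation: [0.708, -0.013, 0.015, -0.706]
force: [-0.8, 0.2, -1.3]
gripper_width: 0.0855
[ 0.45495721 -0.1870729   0.13689898] 15.3 [ 0.6  0.3 -1.3] [[0.999, -0.04, 0.001], [0.001, -0.002, -1.0], [0.04, 0.999, -0.002]]
[0.62842674 0.01772735 0.09796152]
t 15.30 w 0.0854 F [ 0.6  0.3 -1.3] j [-0.09  0.35  0.48  2.04 -0.22  0.8   2.04]
shift u [ 5.782  6.827 -1.298]
rot u [ 0.1673 -0.0056  0.0029]
rot u [ 0.0096  0.2568 -0.9636]
```

View pics/w12.png

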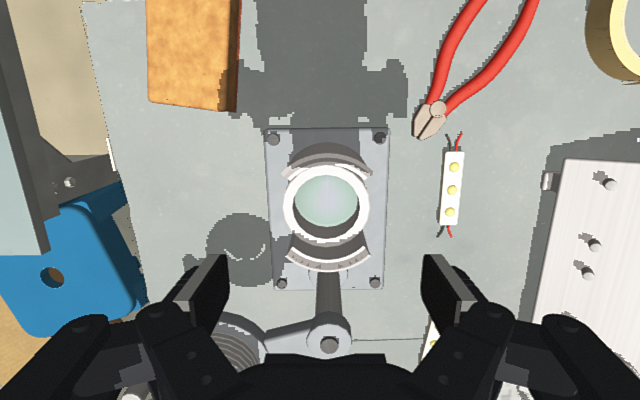

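```bash
python3 -m creep '0.4 0.85 0.3 0.02 0 0 1;0.7 0.85 0.1 0.02 0 0 1;0.7 0.85 0 0.02 -0.001 0 1;0.7 0.85 -0.1 0.02 -0.001 0 1;0.7 0.85 -0.2 0.02 -0.001 0.001 1;0.7 0.85 -0.3 0.022 -0.001 0.001 1;0.7 0.85 -0.3 0.022 -0.001 0.001 1;0.7 0.85 -0.4 0.022 0 0 1' && python3 -m creep '0.5 0 -0.4 0 0 0 1;0 0 0 0 0 0 1;0 0 0 0 0 0 1'; python3 rk.py .075 -.004 -.001; python3 look.py w13 diffuser_center; python3 chk.py w13 -.042 .031 160
```

```text
clock: 15.97
tool_pos: [0.6144, 0.018, 0.1082]
orientation: [-0.5, 0.009, -0.012, 0.866]
force: [0.1, 0.3, -0.5]
gripper_width: 0.0856
clock: 16.22
tool_pos: [0.6275, 0.0167, 0.0951]
orientation: [-0.502, 0.011, -0.011, 0.865]
force: [-1.1, 0.3, -0.0]
gripper_width: 0.0854
[0.62937209 0.04821269 0.04513397]
t 16.22 w 0.0854 F [-1.1  0.3 -0. ] j [ 0.05  0.66  0.2   1.71 -0.75  1.04  2.23]
shift u [ 0.064  1.049 -1.666]
rot u [ 0.0013 -0.0024 -0.0006]
rot u [ 0.0117  0.4977 -0.8665]
diffuser_center [(0.84, [0.7415, 0.2517, 0.0078]), (0.77, [0.6835, 0.1767, 0.0066]), (0.74, [0.6266, 0.0424, 0.0514])]
[0.62763882 0.01621947 0.09709323] 16.3167 [-1.1  0.9 -0.4] [[1.0, -0.03, -0.005], [0.011, 0.496, -0.868], [0.028, 0.868, 0.496]]
```

View pics/w13_chk.png

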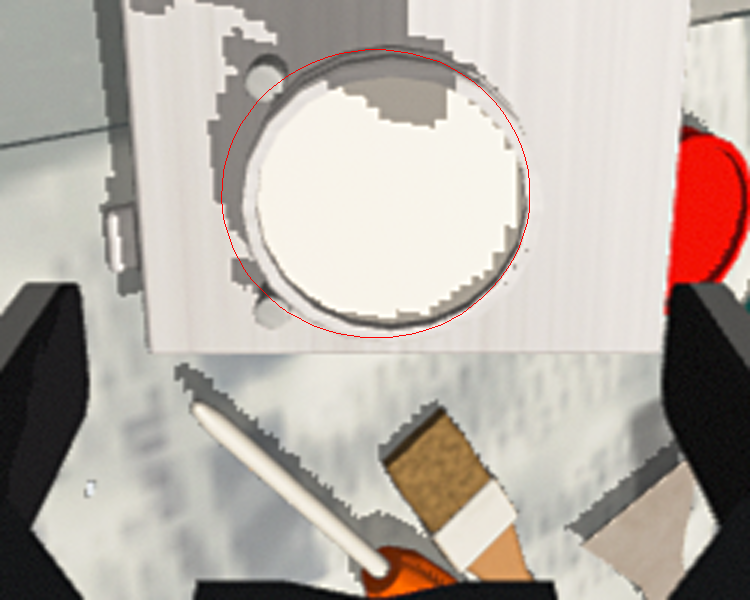

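```bash
python3 -m creep '0.02 0.32 -0.5 0 -0.001 0 1;0.02 0.32 -0.5 0 -0.001 0 1;0.02 0.3 -0.45 0 0 0 1;0 0.11 -0.15 0 0 0 1;0 0 0 0 0 0 1;0 0 0 0 0 0 1'; python3 rk.py .075 -.004 -.001; python3 look.py w14;python3 chk.py w14 .013 .031
```

```text
clock: 16.82
tool_pos: [0.6304, 0.0478, 0.0503]
orientation: [-0.502, 0.006, -0.014, 0.865]
force: [0.6, 0.3, 0.2]
gripper_width: 0.0852
[0.62937209 0.04821269 0.04513397]
t 16.82 w 0.0852 F [0.6 0.3 0.2] j [ 0.02  0.71  0.16  1.75 -0.81  0.94  2.26]
shift u [-0.034  0.014 -0.173]
rot u [ 0.0014  0.001  -0.0005]
rot u [-0.0164 -0.4973  0.8663]
[0.63077339 0.04735947 0.05054966] 16.8667 [-0.  -0.5  0.7] [[1.0, -0.03, 0.004], [0.018, 0.496, -0.868], [0.024, 0.868, 0.496]]
```

View pics/w14_chk.png

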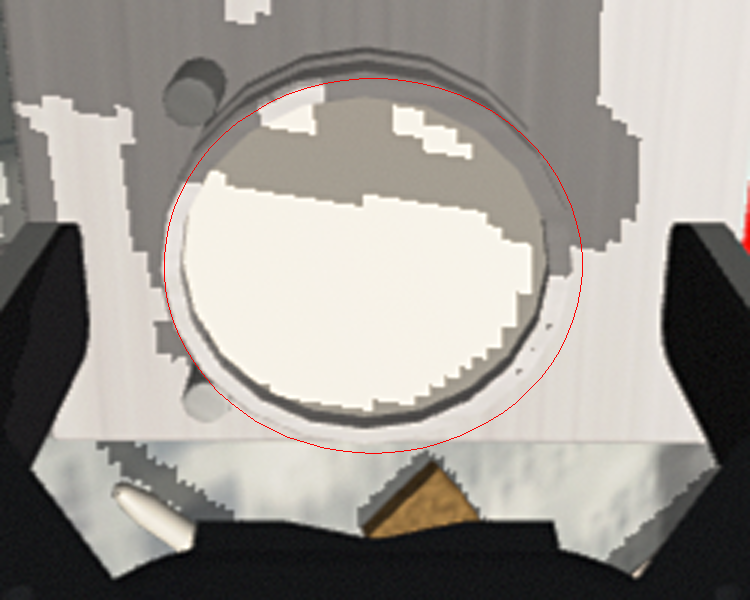

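```bash
python3 -m creep '-0.03 0.03 -0.13 0 0 0 1;0 0 0 0 0 0 1;0 0 0 0 0 0 -1;0 0 0 0 0 0 -1;0 0 0 0 0 0 -1;0 0 0 0 0 0 -1;0 0 0 0 0 0 -1' 50; python3 look.py w15;python3 chk.py w15 .0155 .031
```

```text
clock: 17.45
tool_pos: [0.6298, 0.0486, 0.0461]
orientation: [-0.502, 0.006, -0.014, 0.865]
force: [-1.3, -2.9, 5.3]
gripper_width: 0.0598
[0.62980042 0.04861272 0.0461036 ] 17.5 [-1.  -2.2  5.5] [[1.0, -0.03, 0.003], [0.018, 0.496, -0.868], [0.024, 0.868, 0.496]]
```

View pics/w15_chk.png

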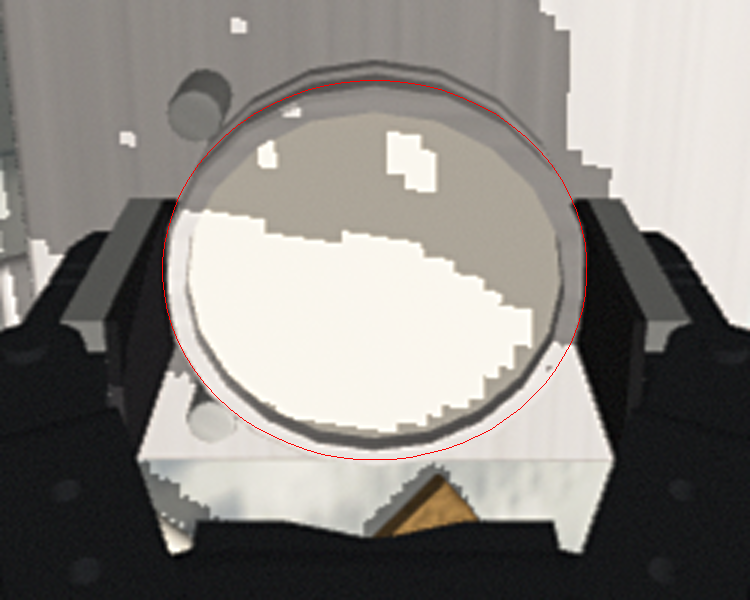

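```bash
python3 -m creep '0 -0.4 0.7 0 0 0 -1;0 -0.4 0.7 0 0 0 -1;0 -0.4 0.7 0 0 0 -1;0 -0.3 0.6 0 0 0 -1'
python3 - <<'E'
from fit import *
need([.4547,-.1866,.135],target_R([0,0,-1],R.from_euler('z',-.04).apply([0,1,0])))
E
```

```text
clock: 17.83
tool_pos: [0.6296, 0.003, 0.1277]
orientation: [-0.502, 0.006, -0.014, 0.865]
force: [0.6, 0.2, -1.2]
gripper_width: 0.0602
t 17.83 w 0.0602 F [ 0.6  0.2 -1.2] j [ 0.05  0.62  0.22  1.68 -0.73  1.1   2.21]
shift u [-5.829 -6.319  0.243]
rot u [-0.165   0.0067 -0.0034]
rot u [-0.0103 -0.2555  0.9633]
```

```bash
python3 -m creep '-0.75 -0.7 0.3 -0.021 0.001 0 -1;-0.75 -0.75 0.2 -0.021 0.001 0 -1;-0.75 -0.8 0.1 -0.021 0.001 0 -1;-0.75 -0.8 0 -0.021 0.001 -0.001 -1;-0.75 -0.8 0 -0.021 0.001 -0.001 -1;-0.75 -0.8 0 -0.021 0.001 -0.001 -1;-0.7 -0.8 -0.1 -0.02 0.001 0 -1;-0.63 -0.87 -0.2 -0.019 0 0 -1' && python3 -m creep '0 0 -0.4 0 0 0 -1;0 0 0 0 0 0 -1;0 0 0 0 0 0 -1;0 0 0 0 0 0 -1'; python3 look.py w16;python3 chk.py w16 .0155 .031;python3 bf.py w16 .455 -.186 -.04 200 100 250 200;python3 - <<'E'
from fit import *
need([.4547,-.1866,.095],target_R([0,0,-1],R.from_euler('z',-.04).apply([0,1,0])))
E
```

```text
clock: 18.5
tool_pos: [0.4539, -0.1859, 0.1362]
orientation: [0.707, -0.014, 0.013, -0.706]
force: [-0.2, -1.1, -1.6]
gripper_width: 0.0596
clock: 18.83
tool_pos: [0.4554, -0.1849, 0.1239]
orientation: [-0.706, 0.014, -0.013, 0.707]
force: [-0.5, -0.4, 0.2]
gripper_width: 0.0598
[ 0.45550056 -0.18502544  0.12394622] 18.8833 [ 1.  -0.8 -0.2] [[0.999, -0.039, -0.001], [-0.001, 0.001, -1.0], [0.039, 0.999, 0.001]]
t 18.88 w 0.0597 F [ 1.  -0.8 -0.2] j [-0.09  0.37  0.47  2.05 -0.24  0.78  2.06]
shift u [-0.027 -0.052 -0.965]
rot u [-0.0004 -0.0004 -0.0004]
rot u [ 7.000e-04 -6.000e-04  9.996e-01]
```

View pics/w16_chk.png

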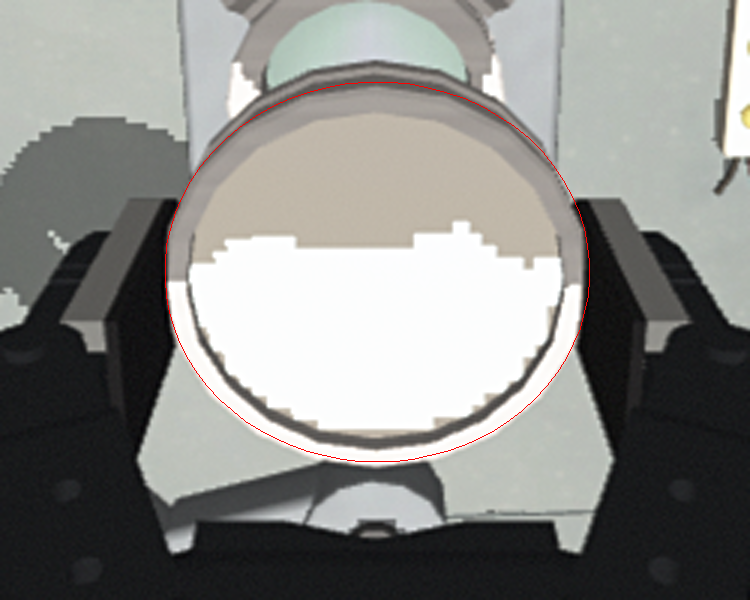

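View pics/w16_bf.png

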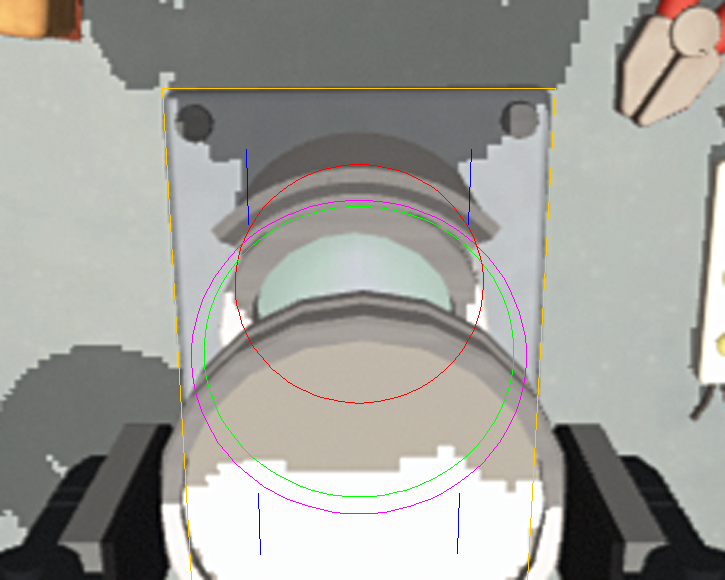

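```bash
python3 -m creep '-0.035 -0.05 -0.4 0 0 0 -1;0 0 -0.5 0 0 0 -1;0 0 -0.4 0 0 0 -1;0 0 -0.2 0 0 0 -1;0 0 0 0 0 0 -1;0 0 0 0 0 0 -1' && python3 -m creep '0 0 -0.2 0 0 0 -1;0 0 0 0 0 0 -1;0 0 0 0 0 0 -1'&& python3 -m creep '0 0 -0.1 0 0 0 -1;0 0 0 0 0 0 -1'
```

```text
clock: 19.38
tool_pos: [0.4539, -0.1868, 0.0788]
orientation: [-0.707, 0.015, -0.013, 0.707]
force: [0.9, 0.8, -0.4]
gripper_width: 0.0598
clock: 19.63
tool_pos: [0.4536, -0.1868, 0.0727]
orientation: [-0.707, 0.015, -0.013, 0.707]
force: [-0.3, 0.0, -0.5]
gripper_width: 0.0597
clock: 19.8
tool_pos: [0.4536, -0.1867, 0.0694]
orientation: [-0.707, 0.015, -0.013, 0.707]
force: [-0.4, 0.4, -1.2]
gripper_width: 0.0599
```

```bash
python3 -m creep '0 0 -0.15 0 0 0 -1;0 0 0 0 0 0 -1;0 0 0 0 0 0 -1' && python3 -m creep '0 0 -0.06 0 0 0 -1;0 0 0 0 0 0 -1'&& python3 -m creep '0 0 -0.06 0 0 0 -1;0 0 0 0 0 0 -1'&& python3 -m creep '0 0 -0.06 0 0 0 -1;0 0 0 0 0 0 -1'
```

```text
clock: 20.05
tool_pos: [0.4533, -0.1867, 0.0648]
orientation: [-0.707, 0.015, -0.013, 0.707]
force: [-0.4, 0.9, -0.2]
gripper_width: 0.06
clock: 20.22
tool_pos: [0.4534, -0.1868, 0.063]
orientation: [-0.707, 0.015, -0.013, 0.707]
force: [0.2, -0.3, -0.8]
gripper_width: 0.0599
clock: 20.38
tool_pos: [0.4534, -0.1867, 0.0612]
orientation: [-0.707, 0.015, -0.013, 0.707]
force: [-0.4, -0.5, -0.2]
gripper_width: 0.0597
clock: 20.55
tool_pos: [0.4536, -0.1869, 0.0595]
orientation: [-0.707, 0.015, -0.013, 0.707]
force: [0.4, -0.0, -0.1]
gripper_width: 0.0597
```

```bash
python3 -m creep '0 0 -0.05 0 0 0 -1;0 0 0 0 0 0 -1' && python3 -m creep '0 0 -0.05 0 0 0 -1;0 0 0 0 0 0 -1'
```

```text
clock: 20.72
tool_pos: [0.4536, -0.1869, 0.0581]
orientation: [-0.707, 0.015, -0.013, 0.707]
force: [0.9, 0.0, 1.8]
gripper_width: 0.06
clock: 20.88
tool_pos: [0.4537, -0.1869, 0.0566]
orientation: [-0.707, 0.015, -0.013, 0.707]
force: [-0.1, -0.7, 3.1]
gripper_width: 0.0599
```

```bash
python3 -m creep '0 0 0 0 0 0 0.75;0 0 0 0 0 0 0.75;0 0 0 0 0 0 0.75;0 0 0 0 0 0 0.75' && python3 -m creep '0 0 0.3 0 0 0 0.75;0 0 0.7 0 0 0 0.75;0 0 0.9 0 0 0 0.75;0 0 0.9 0 0 0 0.75;0 0 0.9 0 0 0 1;0 0 0.5 0 0 0 1;0 0 0 0 0 0 1'; python3 look.py w17 bridge_pin ring_bar bridge_post barrel_mouth
python3 - <<'E'
from h import *
for c in("scene","top"):
    im=get_image(c);cv2.imwrite(f"pics/{c}1.png",im[:,:,::-1])
    for t in("bridge_pin","ring_bar","bridge_post"):print(c,t,[(round(d['p'],2),[round(float(v),4) for v in d['location']]) for d in pinpoint(t,c)])
E
```

```text
clock: 21.22
tool_pos: [0.4535, -0.1867, 0.0566]
orientation: [-0.707, 0.015, -0.013, 0.707]
force: [0.4, -0.5, -0.7]
gripper_width: 0.0751
clock: 21.8
tool_pos: [0.4553, -0.1876, 0.1864]
orientation: [-0.707, 0.013, -0.015, 0.707]
force: [0.4, -0.7, 0.9]
gripper_width: 0.0856
bridge_pin []
ring_bar [(0.72, [0.5506, -0.2637, 0.141])]
bridge_post [(0.76, [0.5338, -0.1893, 0.1075])]
barrel_mouth []
[ 0.45283058 -0.18653734  0.18182134] 22.05 [-0.3 -0.5 -0.5] [[0.999, -0.039, -0.004], [-0.004, 0.001, -1.0], [0.039, 0.999, 0.001]]
scene bridge_pin [(0.72, [0.5626, -0.3178, 0.1049])]
scene ring_bar [(0.77, [0.5523, -0.2623, 0.137]), (0.52, [0.4519, -0.1868, 0.0769])]
scene bridge_post [(0.78, [0.5292, -0.1867, 0.1054])]
top bridge_pin [(0.96, [0.5649, -0.3184, 0.1012])]
top ring_bar [(0.95, [0.552, -0.2667, 0.1417])]
top bridge_post [(0.96, [0.5367, -0.1867, 0.1081])]
```

View pics/w17.png

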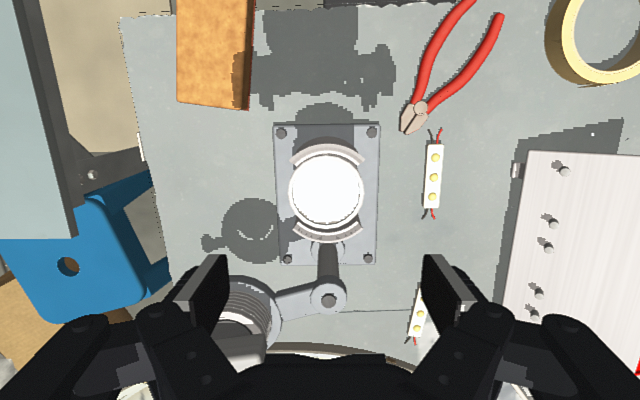

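```bash
python3 -m creep '0.34 -0.4 0.1 0 0 -0.0375 0;0.34 -0.4 0.1 0 0 -0.0375 0;0.34 -0.4 0.1 0 0 -0.0375 0;0.34 -0.4 0 0 0 -0.0375 0;0.34 -0.4 0 0 0 -0.0375 0;0.34 -0.4 0 0 0 -0.0375 0;0.34 -0.4 0 0 0 -0.0375 0;0.34 -0.4 0 0 0 -0.0375 0' && python3 -m creep '0.34 -0.4 0 0 0 -0.0375 0;0.34 -0.4 0 0 0 -0.0375 0;0.3 -0.38 0 0 0 -0.0375 0;0 0 0 0 0 0 0;0 0 0 0 0 0 0'; python3 look.py w18 bridge_pin ring_bar
python3 - <<'E'
from fit import *
a=np.radians(13.5)
need([.5638,-.318,.104],target_R([0,0,-1],[np.cos(a),np.sin(a),0]))
E
```

```text
clock: 23.12
tool_pos: [0.5356, -0.2833, 0.1915]
orientation: [-0.622, 0.336, -0.335, 0.623]
force: [-0.2, -0.7, 0.1]
gripper_width: 0.0429
clock: 23.53
tool_pos: [0.5643, -0.3185, 0.191]
orientation: [-0.555, 0.438, -0.437, 0.556]
force: [-0.4, 0.2, -0.7]
gripper_width: 0.0429
bridge_pin [(0.83, [0.5621, -0.3181, 0.1021])]
ring_bar [(0.61, [0.5498, -0.2614, 0.1392])]
[ 0.56408214 -0.31748535  0.19154586] 23.6833 [-0.2  0.8  0.5] [[0.236, -0.972, -0.003], [0.0, 0.003, -1.0], [0.972, 0.236, 0.001]]
t 23.68 w 0.0426 F [-0.2  0.8  0.5] j [-0.07  0.6   0.81  1.61 -0.47  1.14  1.09]
shift u [-0.009 -0.017 -2.918]
rot u [-0.001   0.     -0.0008]
rot u [-0.     -0.0016  0.9992]
```

View pics/w18.png

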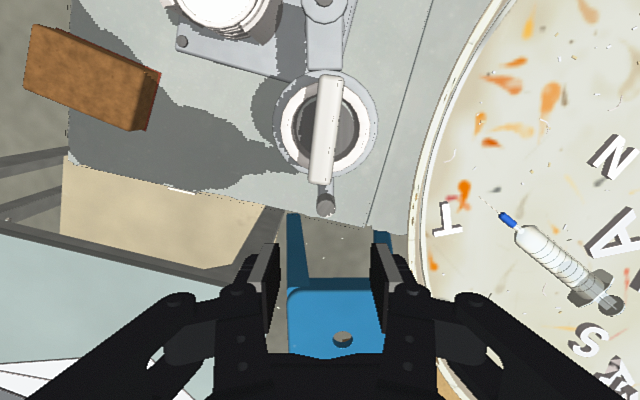

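```bash
python3 - <<'E'
from fit import *
info,s=pickle.load(open("w18.pkl","rb"))
print(ray("wrist",(326,202),.116,info), ray("wrist",(330,75),.154,info),ray("wrist",(320,184),.154,info))
E
python3 -m creep '0 0 -0.8 0 0 0 0;0 0 -0.9 0 0 0 0;0 0 -0.7 0 0 0 0;0 0 0 0 0 0 0;0 0 0 0 0 0 0' && python3 look.py w19
```

```text
[ 0.56387002 -0.31374189  0.116     ] [ 0.54680619 -0.23496989  0.154     ] [ 0.55516879 -0.29277503  0.154     ]
clock: 24.1
tool_pos: [0.5639, -0.3173, 0.1194]
orientation: [-0.555, 0.439, -0.436, 0.556]
force: [-0.1, -0.2, 0.6]
gripper_width: 0.0428
[ 0.56461411 -0.31822987  0.12069085] 24.15 [ 0.6 -0.2  0.5] [[0.234, -0.972, -0.002], [0.001, 0.002, -1.0], [0.972, 0.234, 0.001]]
```

View pics/w19.png

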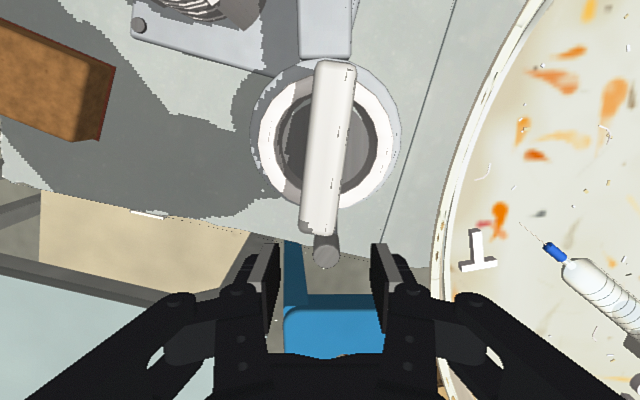

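Run:
```python
from fit import *
info,s=pickle.load(open("w19.pkl","rb"))
p=s['tool_pos'];print(proj("wrist",[p*[1,1,0]+[0,0,.116]],info), ray("wrist",(326,254),.116,info), ray("wrist",(326,256),.116,info))
```

```text
[[326.02093695 255.7680746 ]] [ 0.5643788  -0.31729931  0.116     ] [ 0.56463365 -0.31835491  0.116     ]
```

Aligned with the pin. Descend and pinch.

```bash
python3 -m creep '0 0 -0.35 0 0 0 0;0 0 -0.17 0 0 0 0;0 0 0 0 0 0 0;0 0 0 0 0 0 -1;0 0 0 0 0 0 -1;0 0 0 0 0 0 -1;0 0 0 0 0 0 -1;0 0 0 0 0 0 -1' 25
python3 - <<'E'
import numpy as np
# arc waypoints about the post, in units
P=np.array([.5329,-.1891]);r=.1335
a0=-76.6;
for n,d in((18,105.7),):
  last=None
  for k in range(n+1):
    a=np.radians(a0-d*k/n);p=P+r*np.array([np.cos(a),np.sin(a)])
    if last is not None:print(k,np.round((p-last)/.03,3),np.round(p,4))
    last=p
  print("turn per row",-d/n/180)
E
```

```text
clock: 24.82
tool_pos: [0.5647, -0.3184, 0.1045]
orientation: [-0.554, 0.438, -0.438, 0.556]
force: [-0.9, 1.2, 2.1]
gripper_width: 0.0126
1 [-0.448 -0.083] [ 0.5504 -0.3214]
2 [-0.454 -0.036] [ 0.5368 -0.3225]
3 [-0.456  0.01 ] [ 0.5231 -0.3222]
4 [-0.452  0.057] [ 0.5095 -0.3205]
5 [-0.444  0.103] [ 0.4962 -0.3175]
6 [-0.431  0.148] [ 0.4833 -0.313 ]
7 [-0.414  0.191] [ 0.4708 -0.3073]
8 [-0.392  0.232] [ 0.4591 -0.3003]
9 [-0.366  0.271] [ 0.4481 -0.2922]
10 [-0.337  0.307] [ 0.438 -0.283]
11 [-0.304  0.34 ] [ 0.4289 -0.2728]
12 [-0.267  0.369] [ 0.4209 -0.2617]
13 [-0.228  0.395] [ 0.414  -0.2498]
14 [-0.186  0.416] [ 0.4084 -0.2374]
15 [-0.143  0.433] [ 0.4041 -0.2244]
16 [-0.098  0.445] [ 0.4012 -0.211 ]
17 [-0.052  0.453] [ 0.3997 -0.1974]
18 [-0.005  0.456] [ 0.3995 -0.1837]
turn per row -0.03262345679012346
```

```bash
python3 -m creep '-0.45 -0.08 0 0 0 -0.0325 -1;-0.455 -0.035 0 0 0 -0.0325 -1;-0.455 0.01 0 0 0 -0.0325 -1;-0.45 0.055 0 0 0 -0.0325 -1;-0.445 0.105 0 0 0 -0.0325 -1;-0.43 0.15 0 0 0 -0.0325 -1;-0.415 0.19 0 0 0 -0.0325 -1;-0.39 0.23 0 0 0 -0.0325 -1'
```

```text
clock: 25.48
tool_pos: [0.4589, -0.3006, 0.1045]
orientation: [0.333, -0.623, 0.624, -0.334]
force: [-0.2, -2.7, 0.2]
gripper_width: 0.0127
```

```bash
python3 -m creep '-0.365 0.27 0 0 0 -0.0325 -1;-0.335 0.305 0 0 0 -0.0325 -1;-0.305 0.34 0 0 0 -0.0325 -1;-0.265 0.37 0 0 0 -0.0325 -1;-0.23 0.395 0 0 0 -0.0325 -1;-0.185 0.415 0 0 0 -0.0325 -1;-0.145 0.435 0 0 0 -0.0325 -1;-0.1 0.4 0 0 0 -0.0325 -1'
```

```text
clock: 26.15
tool_pos: [0.4001, -0.212, 0.1043]
orientation: [0.058, -0.704, 0.705, -0.059]
force: [-5.8, -1.5, 7.2]
gripper_width: 0.0124
```

```bash
python3 -m creep '0 0.35 0 0 0 -0.03 -1;0.02 0.25 0 0 0 -0.025 -1;0.02 0.15 0 0 0 -0.01 -1;0 0 0 0 0 0 -1' && python3 -m creep '0 0.1 0 0 0 0 -1;0 0 0 0 0 0 -1'
```

```text
clock: 26.48
tool_pos: [0.3998, -0.1881, 0.1038]
orientation: [0.011, 0.707, -0.707, -0.013]
force: [-12.8, 0.6, 13.3]
gripper_width: 0.0122
clock: 26.65
tool_pos: [0.3998, -0.1855, 0.1038]
orientation: [0.011, 0.707, -0.707, -0.012]
force: [-13.3, 0.4, 12.2]
gripper_width: 0.0124
```

```bash
python3 -m creep '-0.05 0.06 0.02 0 0 0 -1;0 0.06 0 0 0 0 -1;0 0 0 0 0 0 -1' && python3 -m creep '0 0.08 0 0 0 0 -1;0 0 0 0 0 0 -1'
```

```text
clock: 26.9
tool_pos: [0.3998, -0.1841, 0.1042]
orientation: [-0.012, -0.705, 0.709, 0.012]
force: [-5.7, -10.9, -14.0]
gripper_width: 0.0122
clock: 27.07
tool_pos: [0.3998, -0.184, 0.1044]
orientation: [-0.012, -0.704, 0.71, 0.012]
force: [-4.7, -19.7, -20.2]
gripper_width: 0.0127
```

```bash
python3 -m creep '0 -0.04 -0.01 0 0 0 -1;0 0 0 0 0 0 -0.3;0 0 0 0 0 0 -0.3;0 0 0 0 0 0 -0.2' && python3 -m creep '0 0 0.3 0 0 0 -0.2;0 0 0.7 0 0 0 -0.2;0 0 0.8 0 0 0 -0.2;0 0 0.8 0 0 0 -0.2;0 0 0.4 0 0 0 -0.2;0 0 0 0 0 0 -0.2'; python3 look.py w20 bridge_pin ring_bar
python3 - <<'E'
from h import *
for c in("scene","top"):
    im=get_image(c);cv2.imwrite(f"pics/{c}2.png",im[:,:,::-1])
    for t in("bridge_pin","ring_bar","bridge_post"):print(c,t,[(round(d['p'],2),[round(float(v),4) for v in d['location']]) for d in pinpoint(t,c)])
E
```

```text
clock: 27.4
tool_pos: [0.402, -0.1811, 0.1044]
orientation: [-0.012, -0.707, 0.707, 0.01]
force: [0.7, -0.1, -0.4]
gripper_width: 0.034
clock: 27.9
tool_pos: [0.4033, -0.1817, 0.1967]
orientation: [-0.013, -0.707, 0.707, 0.008]
force: [1.3, 1.1, -0.4]
gripper_width: 0.0339
bridge_pin []
ring_bar [(0.67, [0.4556, -0.1849, 0.1401])]
[ 0.40163052 -0.18048825  0.19386589] 28.05 [-0.7 -0.1 -0.8] [[-1.0, 0.031, -0.002], [0.002, 0.0, -1.0], [-0.031, -1.0, -0.0]]
scene bridge_pin [(0.91, [0.3958, -0.1859, 0.1032]), (0.37, [0.528, -0.1844, 0.106])]
scene ring_bar [(0.8, [0.4531, -0.1856, 0.135])]
scene bridge_post [(0.75, [0.5293, -0.188, 0.1081]), (0.36, [0.4532, -0.1861, 0.0324])]
top bridge_pin [(0.81, [0.3976, -0.1843, 0.1049])]
top ring_bar [(0.83, [0.4533, -0.1873, 0.1434]), (0.39, [0.4505, -0.1842, 0.0697])]
top bridge_post [(0.71, [0.5359, -0.1832, 0.1057])]
```

View pics/w20.png

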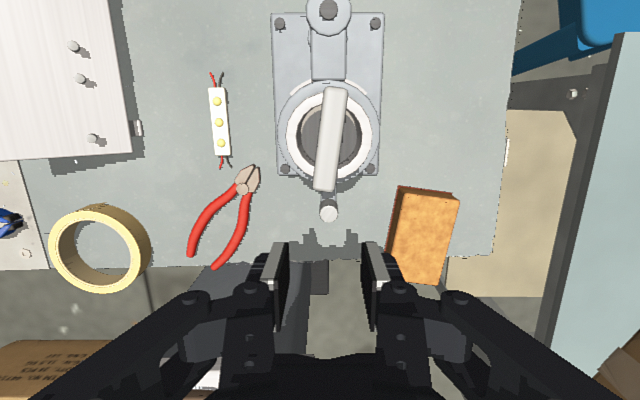

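Run:
```python
from fit import *
info,s=pickle.load(open("w20.pkl","rb"))
a=ray("wrist",(336,88),.154,info);b=ray("wrist",(324,189),.154,info)
print(a,b,(a+b)/2,np.degrees(np.arctan2(*(a-b)[1::-1])), np.linalg.norm(a-b))
ang=np.arctan2(*(a-b)[1::-1])+np.pi/2
need([.4545,-.1862,.185],target_R([0,0,-1],[np.cos(ang),np.sin(ang),0]))
```

```text
[ 0.48286469 -0.19074896  0.154     ] [ 0.42660233 -0.18242633  0.154     ] [ 0.45473351 -0.18658764  0.154     ] -8.414475773385645 0.05687459409179313
t 28.45 w 0.0345 F [-0.5  0.4  0. ] j [-0.69  0.36  1.3   2.11 -0.42  0.97 -0.76]
shift u [ 1.769 -0.163 -0.301]
rot u [-6.000e-04  7.000e-04  9.634e-01]
rot u [ 0.0004  0.0004 -0.0366]
```

```bash
python3 -m creep '0.2 -0.02 0 0 0 0.037 -0.2;0.2 -0.02 0 0 0 0.037 -0.2;0.2 -0.02 0 0 0 0.037 -0.2;0.2 -0.02 0 0 0 0.037 -0.2;0.2 -0.02 0 0 0 0.037 -0.2;0.2 -0.02 0 0 0 0.037 -0.2;0.2 -0.02 0 0 0 0.037 -0.2;0.2 -0.02 0 0 0 0.037 -0.2' && python3 -m creep '0.17 0 0 0 0 0.037 -0.2;0 0 0 0 0 0.037 -0.2;0 0 0 0 0 0.037 -0.2;0 0 0 0 0 0.037 -0.2;0 0 0 0 0 0.037 -0.2;0 0 0 0 0 0.037 -0.2;0 0 0 0 0 0.037 -0.2;0 0 0 0 0 0.037 -0.2' && python3 -m creep '0 0 0 0 0 0.037 -0.2;0 0 0 0 0 0.037 -0.2;0 0 0 0 0 0.037 -0.2;0 0 0 0 0 0.037 -0.2;0 0 0 0 0 0.037 -0.2;0 0 0 0 0 0.037 -0.2;0 0 0 0 0 0.037 -0.2;0 0 0 0 0 0.037 -0.2' ;python3 - <<'E'
from fit import *
ang=np.radians(-8.4)+np.pi/2
need([.4547,-.1866,.133],target_R([0,0,-1],[np.cos(ang),np.sin(ang),0]))
E
```

```text
clock: 29.12
tool_pos: [0.4498, -0.1861, 0.1942]
orientation: [-0.308, 0.636, -0.636, 0.31]
force: [-0.1, -0.5, 0.4]
gripper_width: 0.0342
clock: 29.78
tool_pos: [0.4546, -0.1861, 0.1941]
orientation: [-0.561, 0.431, -0.43, 0.562]
force: [-0.2, 0.4, 0.2]
gripper_width: 0.0341
clock: 30.45
tool_pos: [0.4546, -0.1861, 0.1941]
orientation: [-0.694, 0.134, -0.132, 0.695]
force: [-0.0, 0.5, -0.8]
gripper_width: 0.0344
t 30.45 w 0.0344 F [-0.   0.5 -0.8] j [-0.11  0.27  0.49  1.97 -0.15  0.94  1.65]
shift u [ 0.005 -0.016 -2.035]
rot u [-0.0005 -0.0008  0.0736]
rot u [-1.200e-03  7.000e-04 -9.264e-01]
```

```bash
python3 -m creep '0 0 -0.2 0 0 0.0368 -0.2;0 -0.016 -0.4 0 0 0.0368 -0.2;0 0 -0.3 0 0 0 -0.2;0 0 0 0 0 0 -0.2;0 0 0 0 0 0 -0.2'; python3 look.py w21
```

```text
clock: 30.87
tool_pos: [0.4542, -0.1866, 0.1669]
orientation: [-0.705, 0.057, -0.054, 0.705]
force: [0.6, 0.6, 0.4]
gripper_width: 0.0345
[ 0.4546455  -0.18664542  0.16731405] 30.9167 [ 1.3 -0.2 -0.1] [[0.988, -0.155, -0.003], [-0.003, 0.001, -1.0], [0.155, 0.988, 0.001]]
```

View pics/w21.png

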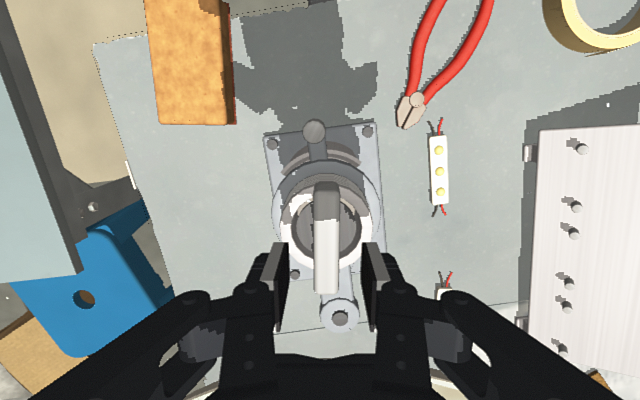

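```bash
python3 -m creep '0 0 -0.4 0 0 0 -0.2;0 0 -0.5 0 0 0 -0.2;0 0 -0.2 0 0 0 -0.2;0 0 0 0 0 0 -0.2;0 0 0 0 0 0 -1;0 0 0 0 0 0 -1;0 0 0 0 0 0 -1;0 0 0 0 0 0 -1' 50; python3 -c "
from h import *
print(tool()[2])"
```

```text
clock: 31.58
tool_pos: [0.4552, -0.1867, 0.1351]
orientation: [-0.705, 0.054, -0.054, 0.705]
force: [-1.5, 0.4, 4.4]
gripper_width: 0.0125
{'clock': 31.5833, 'joint_positions': array([-0.04139609,  0.34509211,  0.41370372,  2.03347869, -0.19157769,
        0.80049586,  1.90314294]), 'joint_vel': array([-0.00049721,  0.00089828, -0.000804  ,  0.0010135 ,  0.00070997,
       -0.00242352,  0.00174793]), 'effort': array([-6.47754944e-02, -4.77040565e+01,  4.46961075e+00, -2.39178908e+01,
       -5.29576396e-02, -2.95751849e-01,  1.74392917e-02]), 'tool_pos': array([ 0.45517975, -0.18669422,  0.13506805]), 'orientation': array([-0.7047172 ,  0.05416783, -0.05353228,  0.70538911]), 'force': array([-1.48569439,  0.352577  ,  4.43704866]), 'torque': array([-0.00394937,  0.25711329,  0.01982926]), 'gripper_width': 0.01250167444464142}
```

```bash
python3 -m creep '0 0 -0.012 0 0 -0.02 -1;0 0 -0.0236 0 0 -0.036 -1;0 0 -0.0236 0 0 -0.036 -1;0 0 -0.0236 0 0 -0.036 -1;0 0 -0.0236 0 0 -0.036 -1;0 0 -0.0236 0 0 -0.036 -1;0 0 0 0 0 0 -1'; python3 -c "
from h import *
s=tool()[2];print(s['torque'],s['joint_positions'])"
```

```text
clock: 32.17
tool_pos: [0.4549, -0.1868, 0.1311]
orientation: [-0.652, 0.272, -0.271, 0.654]
force: [-2.1, -0.8, 6.6]
gripper_width: 0.0128
[-0.33386616  0.60094321 -0.1336888 ] [-0.15905569  0.37036649  0.57473498  2.04709089 -0.28024891  0.80027499
  1.36485097]
```

```bash
python3 -m creep '0 0 -0.0236 0 0 -0.036 -1;0 0 -0.0236 0 0 -0.036 -1;0 0 -0.0236 0 0 -0.036 -1;0 0 -0.0236 0 0 -0.036 -1;0 0 -0.0236 0 0 -0.036 -1;0 0 -0.0236 0 0 -0.036 -1;0 0 -0.0236 0 0 -0.036 -1;0 0 -0.0236 0 0 -0.036 -1'; python3 -c "
from h import *
s=tool()[2];print(s['torque'],s['joint_positions'])"
```

```text
clock: 32.83
tool_pos: [0.4543, -0.1868, 0.1254]
orientation: [-0.468, 0.53, -0.529, 0.47]
force: [-4.6, 0.2, 10.5]
gripper_width: 0.0126
[0.04409564 1.33517576 0.12196682] [-0.32504757  0.43213137  0.81949612  2.06649697 -0.43617019  0.81935653
  0.63394704]
```

```bash
python3 -m creep '0 0 -0.024 0 0 -0.036 -1;0 0 -0.024 0 0 -0.036 -1;0 0 -0.024 0 0 -0.036 -1;0 0 -0.024 0 0 -0.036 -1;0 0 -0.024 0 0 -0.036 -1;0 0 -0.0236 0 0 -0.036 -1;0 0 -0.0236 0 0 -0.034 -1'; python3 -c "
from h import *
s=tool()[2];print(s['torque'],s['joint_positions'],tool()[1].as_matrix()[:,2])"
```

```text
clock: 33.42
tool_pos: [0.4539, -0.1865, 0.1205]
orientation: [-0.23, 0.669, -0.668, 0.232]
force: [-9.2, 3.4, 23.5]
gripper_width: 0.0129
[0.66331829 1.93375707 1.20040946] [-0.45296649  0.52510365  1.0398882   2.08074005 -0.60370761  0.87200063
  0.03361518] [ 6.17364901e-01 -7.86676617e-01 -6.92505531e-04]
```

```bash
python3 -m creep '0 0 -0.01 0 0 -0.015 -1;0 0 0 0 0 -0.012 -1;0 0 0 0 0 0 -1'; python3 -c "
from h import *
s=tool()[2];print(s['torque'],np.degrees(np.arctan2(*tool()[1].as_matrix()[1::-1,2])))"
```

```text
clock: 33.67
tool_pos: [0.4541, -0.1865, 0.1205]
orientation: [-0.204, 0.677, -0.676, 0.205]
force: [-9.0, 3.6, 23.2]
gripper_width: 0.0126
[0.72877362 2.16078409 2.21416761] -56.32241734418075
```

```bash
python3 -m creep '0 0 0 0 0 -0.012 -1;0 0 0 0 0 0 -1;0 0 0 0 0 0 -1'; python3 -c "
from h import *
s=tool()[2];print(s['torque'],np.degrees(np.arctan2(*tool()[1].as_matrix()[1::-1,2])))"
```

```text
clock: 33.92
tool_pos: [0.4552, -0.1856, 0.1207]
orientation: [-0.191, 0.681, -0.68, 0.194]
force: [-6.4, 5.9, 21.7]
gripper_width: 0.0129
[1.52129636 1.23399285 1.15695416] -58.423286805857934
```

```bash
python3 -m creep '0 0 0 0 0 0.006 -0.2;0 0 0 0 0 0 -0.2;0 0 0 0 0 0 -0.2;0 0 0 0 0 0 -0.2' && python3 -m creep '0 0 0.4 0 0 0 -0.2;0 0 0.7 0 0 0 -0.2;0 0 0.8 0 0 0 -0.2;0 0 0.6 0 0 0 -0.2;0 0 0 0 0 0 -0.2;0 0 0 0 0 0 -0.2'; python3 look.py w22 ring_bar bridge_pin;  python3 - <<'E'
from h import *
for c in("scene","top"):
    im=get_image(c);cv2.imwrite(f"pics/{c}3.png",im[:,:,::-1])
    for t in("bridge_pin","ring_bar","led_strip"):print(c,t,[(round(d['p'],2),[round(float(v),4) for v in d['location']]) for d in pinpoint(t,c)])
E
```

```text
clock: 34.25
tool_pos: [0.4549, -0.1865, 0.1195]
orientation: [0.197, -0.679, 0.679, -0.199]
force: [-0.0, -0.6, -0.4]
gripper_width: 0.0341
clock: 34.75
tool_pos: [0.4554, -0.1867, 0.1956]
orientation: [0.196, -0.678, 0.679, -0.199]
force: [-0.6, 1.0, -0.5]
gripper_width: 0.0342
ring_bar [(0.56, [0.455, -0.1841, 0.1249])]
bridge_pin [(0.83, [0.3964, -0.1859, 0.0995])]
[ 0.45428703 -0.18615433  0.19394175] 34.9 [ 0.1  0.1 -0.4] [[-0.843, -0.537, -0.002], [0.001, 0.001, -1.0], [0.537, -0.843, -0.0]]
scene bridge_pin [(0.76, [0.3975, -0.1847, 0.1009])]
scene ring_bar [(0.56, [0.4567, -0.1869, 0.1224]), (0.3, [0.457, -0.1843, 0.065])]
scene led_strip [(0.47, [0.4573, -0.0757, 0.0001])]
top bridge_pin [(0.67, [0.3972, -0.1852, 0.1056])]
top ring_bar [(0.57, [0.4559, -0.1835, 0.1276])]
top led_strip [(0.61, [0.4586, -0.074, 0.0007])]
```

View pics/w22.png

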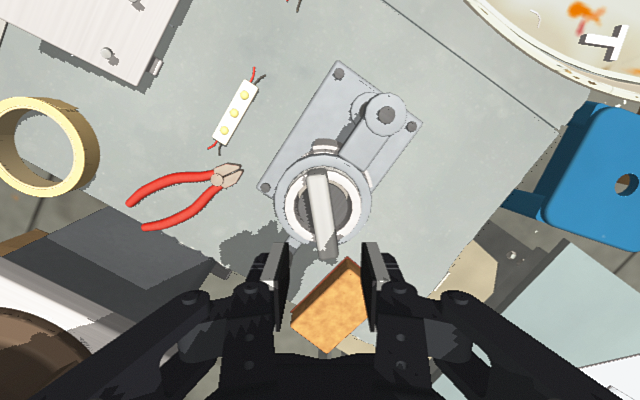

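Run:
```python
from fit import *
info,s=pickle.load(open("w22.pkl","rb"))
im=cv2.imread("pics/w22.png")[140:280,250:400];cv2.imwrite("pics/w22c.png",cv2.resize(im,None,fx=4,fy=4,interpolation=cv2.INTER_CUBIC))
t=cv2.imread("pics/scene3.png")[180:320,280:480];cv2.imwrite("pics/s3c.png",cv2.resize(t,None,fx=4,fy=4,interpolation=cv2.INTER_CUBIC))
for z in(.139,):
  a=ray("wrist",(318,172),z,info);b=ray("wrist",(328,256),z,info)
  print(a,b,(a+b)/2,np.degrees(np.arctan2(*(a-b)[1::-1])),np.linalg.norm(a-b))
```

```text
[ 0.47887901 -0.16734179  0.139     ] [ 0.43366405 -0.20368183  0.139     ] [ 0.45627153 -0.18551181  0.139     ] 38.78943703086711 0.058008545804143365
```

View pics/w22c.png

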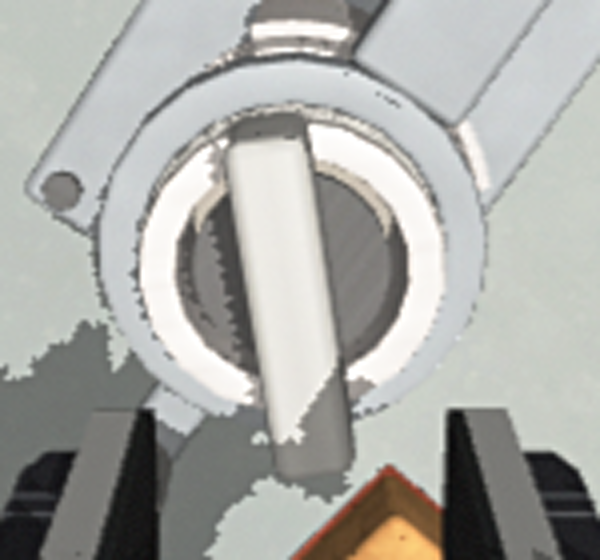

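View pics/s3c.png

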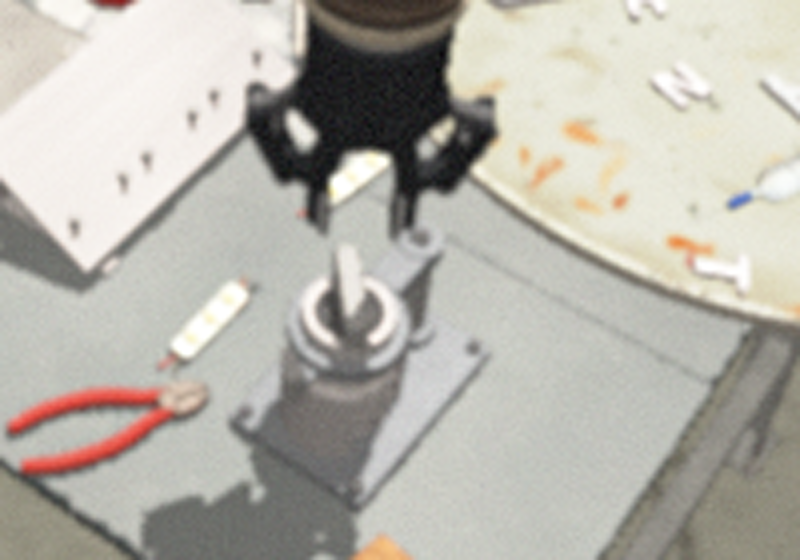

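```bash
python3 -m creep '0 0 -0.6 0 0 0.018 -0.2;0 0 -0.8 0 0 0.018 -0.2;0 0 -0.7 0 0 0 -0.2;0 0 -0.35 0 0 0 -0.2;0 0 0 0 0 0 -0.2;0 0 0 0 0 0 -0.2' && python3 -m creep '0 0 0 0 0 0 -1;0 0 0 0 0 0 -1;0 0 0 0 0 0 -1;0 0 0 0 0 0 -1' 90; python3 -c "
from h import *
s=tool()[2];print(s['torque'],np.degrees(np.arctan2(*tool()[1].as_matrix()[1::-1,2])))"
python3 -m creep '0 0 0 0 0 -0.012 -1;0 0 0 0 0 0 -1'; python3 -c "
from h import *
s=tool()[2];print(s['torque'],np.degrees(np.arctan2(*tool()[1].as_matrix()[1::-1,2])))"
```

```text
clock: 35.8
tool_pos: [0.4545, -0.1869, 0.1211]
orientation: [0.235, -0.667, 0.667, -0.236]
force: [0.3, 0.4, 0.2]
gripper_width: 0.0342
clock: 36.13
tool_pos: [0.4546, -0.186, 0.1221]
orientation: [-0.235, 0.667, -0.666, 0.237]
force: [-4.9, 3.5, 10.8]
gripper_width: 0.0119
[0.78038939 1.08475473 0.53124132] -50.95198016664204
clock: 36.3
tool_pos: [0.4546, -0.1859, 0.122]
orientation: [-0.223, 0.671, -0.67, 0.224]
force: [-5.9, 4.1, 12.0]
gripper_width: 0.0115
[0.80873388 1.10860901 1.37319531] -53.13839580382827
```

```bash
python3 -m creep '0 0 0 0 0 -0.012 -1;0 0 0 0 0 0 -1'; python3 -c "
from h import *
s=tool()[2];print(s['torque'],np.degrees(np.arctan2(*tool()[1].as_matrix()[1::-1,2])))"
```

```text
clock: 36.47
tool_pos: [0.4546, -0.1859, 0.122]
orientation: [-0.211, 0.675, -0.674, 0.212]
force: [-5.7, 3.2, 11.4]
gripper_width: 0.0118
[0.71392689 1.25425669 1.84598905] -55.222357996646736
```

```bash
python3 -m creep '0 0 0 0 0 0.012 -1;0 0 0 0 0 0 -0.2;0 0 0 0 0 0 -0.2;0 0 0 0 0 0 -0.2;0 0 0 0 0 0 -0.1' 40 && python3 -m creep '0 0 0.4 0 0 0 -0.1;0 0 0.7 0 0 0 -0.1;0 0 0.8 0 0 0 -0.1;0 0 0.8 0 0 0 -0.1;0 0 0.8 0 0 0 -0.1;0 0 0.5 0 0 0 -0.1;0 0 0 0 0 0 -0.1;0 0 0 0 0 0 -0.1'; python3 look.py w23 ring_bar bridge_pin
python3 - <<'E'
from h import *
for c in("scene","top"):
    im=get_image(c);cv2.imwrite(f"pics/{c}4.png",im[:,:,::-1])
E
python3 - <<'E'
import cv2
t=cv2.imread("pics/w23.png")[110:280,240:400];cv2.imwrite("pics/w23c.png",cv2.resize(t,None,fx=3.5,fy=3.5,interpolation=cv2.INTER_CUBIC))
E
```

```text
clock: 36.88
tool_pos: [0.4551, -0.1867, 0.1213]
orientation: [0.222, -0.671, 0.671, -0.224]
force: [0.0, 0.6, 0.6]
gripper_width: 0.0383
clock: 37.55
tool_pos: [0.4551, -0.1867, 0.2419]
orientation: [0.222, -0.671, 0.671, -0.225]
force: [-0.5, 0.7, -0.2]
gripper_width: 0.0381
ring_bar [(0.82, [0.4551, -0.1862, 0.1243])]
bridge_pin [(0.95, [0.3973, -0.1871, 0.0985])]
[ 0.4542075  -0.18620695  0.24030234] 37.7 [ 0.4  0.5 -0.1] [[-0.801, -0.599, -0.001], [0.001, 0.001, -1.0], [0.599, -0.801, -0.0]]
```

View pics/w23c.png

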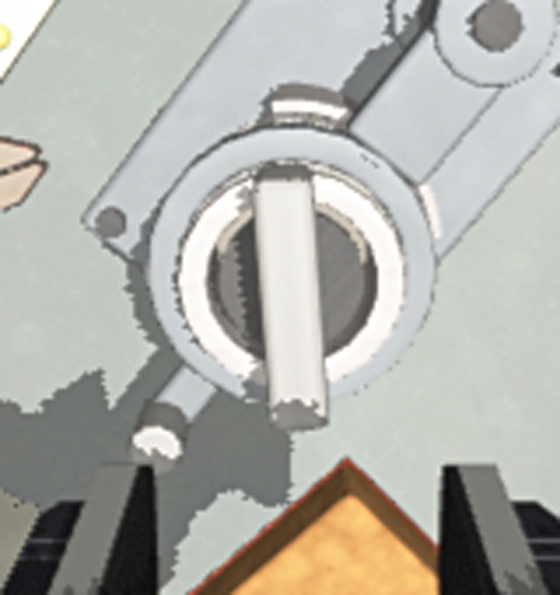

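View pics/top4.png

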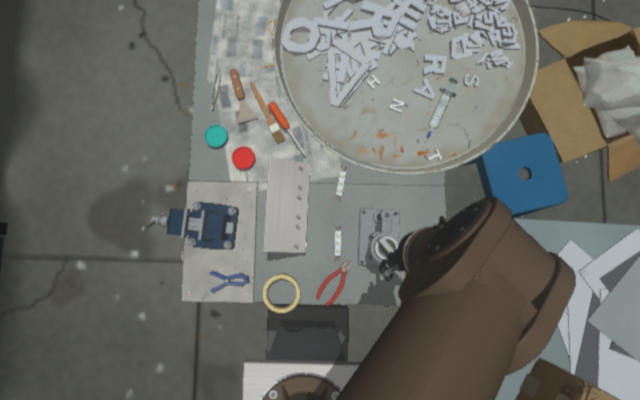

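Run:
```python
from fit import *
info,s=pickle.load(open("w23.pkl","rb"))
f=3.5
for n,px,z in(("pin",(157,440),.116),("post",(497,25),.106)):
    print(n,ray("wrist",(240+px[0]/f,110+px[1]/f),z,info))
a=ray("wrist",(240+285/f,110+180/f),.139,info);b=ray("wrist",(240+299/f,110+405/f),.139,info);print(np.degrees(np.arctan2(*(a-b)[1::-1])))
```

```text
pin [ 0.4005942  -0.18382722  0.116     ]
post [ 0.53205635 -0.18930884  0.106     ]
40.13527013687037
```

```bash
python3 -m creep '0 0 0 0 0 0 -0.1' && python3 -c "
from bench import *
print(sign_off())"
```

```text
clock: 37.88
tool_pos: [0.4543, -0.1865, 0.2404]
orientation: [-0.223, 0.671, -0.671, 0.224]
force: [-0.0, -0.1, 0.5]
gripper_width: 0.0385
the job is handed in; nothing more can be done
None
```

The lamp optics are assembled and the job was handed in at 37.9 s. The lens cell, then the spacer, then the white diffuser went into the barrel, each flat and the same way up as in the rack. I swung the bridge to its stop, turned the ring clockwise to its stop, and let go with the gripper clear.

What the last checks showed:
- **Bridge:** the pin measured (0.401, -0.184), within about 1 mm of where it should be when fully closed.
- **Ring:** the bar stands at 40.1° against an expected 40.1° at home. The expected value assumes the bar lay along the bridge when the ring was fully up. The networks put the bar at about 124 to 128 mm, against 127 mm for home.
- **Bystanders:** in the last top view the LED strips, the red and turquoise discs and the other things look undisturbed.

Some readings disagreed:
- **Bar slip:** in the first grasp the bar slipped about 7° in the fingers once it met the stop.
- **Turn angle:** the bar appeared to turn only about 132°, not 137.5°. It began about 6° clockwise of the bridge line, so the ring was probably already about 0.1 rad down. I gripped it again and pushed with up to 1.8 N m, and it did not move any further.
- **Seat not seen:** the sprung seat's travel was not observed directly. That the stack is clamped is inferred from the ring's angle, height and stop.

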